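Hold a dosing syringe at the band for its suction leak test

ROBOT

A 6-joint arm with a two-finger parallel gripper is mounted at the origin on a cart in front of the work surface, level with it; the furniture and walls round the work are solid. World frame = base frame: x ahead of the robot, y to its left, z up, the work surface at z = 0. Lengths are in m, angles in rad, forces in N, time in s.
With the tool pointing down it reaches from about 0.3 to 0.95 m from the base axis. Payload 3.1 kg.
Tool frame: the origin (TCP) lies between the finger pads; the fingertips stand nose_length ahead of it and the grasp point (between the pads) lies 8 mm behind it (nose_length is the distance from the TCP to the fingertips, in m); z points along the fingers, y is the direction in which the jaws open and shut (so a half turn about z gives the same grasp; the last joint's range is limited). The gripper opens to 85 mm and grips with 20 to 120 N. Pads are 22 mm wide; open, the fingers measure 114 mm over their backs; the gripper's body (76 mm by 85 mm) begins 54 mm behind the grasp point. The pads swing forward as they close: fully open they stand 13 mm farther back than shut.
Start: joints at [-1.404, 0.308, 1.634, -0, 1.2, -0.07], TCP at [0.147, -0.608, 0.242] pointing down, gripper open.
Joint ranges: [-3.06, 3.06], [-0.79, 1.96], [0.05, 2.63], [-1.19, 4.34], [0.05, 2.64], [-2.94, 2.94]. Speed limits (rad/s): [2.79, 2.79, 3.14, 3.14, 3.14, 3.14].

INTERFACE

Orientations are given as a rotation vector (axis times angle).
In Python, from station import * gives the robot as it stands.
- The arm moves only by the tool drive_tool, never from a script. Its argument "moves" is a list that holds one entry, the list of rows, each a list of 7 numbers: the turn, a rotation vector about the tool's x, y, z in degrees, then the shift along the tool's x, y, z in m, then the closure, from -1 (fully open) to 1 (shut), so that 0 is half open. In form: [[[wx, wy, wz, tx, ty, tz, gripper], ...]]. A call has 1 to 8 rows; each row shifts and turns the commanded pose from where the row before left it, along the tool's axes as they then stand; what a row does not reach is not made up. A row lasts 1/12 s, in which the tool goes at most 41.7 mm and 7.16 degrees, less where a joint would pass 70% of its speed; a pose out of reach is approached as far as the arm can. A call is refused whole if a number of a shift passes 0.0417 or a number of a turn 7.16, either way. A call with a gripper value outside its range is refused whole. The fingers move at their own pace and stop on an object; "force" is the grip in N (left out, the last holds). Time passes only in rows, so rows that do not move let the fingers close. It gives the time, the measured TCP pose, the force and the opening at its end, in the units of the state.
- observe(): the state, without advancing time (a new reading comes with each control period).
- grab_frame(name): name is "side" or "top"; returns a dict with "image" (480x640x3 uint8, red, green, blue), "depth" (480x640 float32, m along the optical axis (not along the pixel's ray), 0 where there is no reading), "fx", "fy", "cx", "cy" (pixels), "D" ([k1, k2, p1, p2, k3] as OpenCV has them; the pictures are not rectified), "origin" and "rotation" of the camera in the world. Camera axes: x right, y down, z forward; pixel columns grow to the right and rows downward; lengths in m; the calibration is good to about 2 mm. A picture is of the moment at which its call begins.
- sign_off(): hands the job in, once; it reports no verdict.
The state is a dict: "t": time; "joints": joint angles; "qvel": joint speeds; "joint_efforts": joint torques, N m; "tcp_pos": TCP position; "tool_rot": TCP orientation; "contact_force": force on the tool from outside, world axes, zero at the start; "moment": the same for the moment, N m; "width": opening from 0.0 (shut) to 1.0 (fully open).
Only numpy, scipy, OpenCV 4.12 (cv2) and the standard library are available. Lean on these libraries where they do the work, as an engineer would, in place of code of your own. Each camera call takes 0.05 s, during which the arm holds its last target.

TASK

The rebuilt glass dosing syringe is due its suction leak test. Turn it as needed and lay it in the test stand, front cap in the white saddle and the wings of its finger plate down in the slot of the bent steel bracket, and let go of it; then take hold of the plunger and draw it out against its suction until the end of the barrel stands on the black band of the rod, never out to its end stop. Keep it there: finish while still holding the plunger at the band, with the syringe down in its stand, and leave everything else on the worktop where it is.

Things in the scene. Friction and masses are not known exactly. Their poses are not given: they have to be found in the camera images.
- syringe_mid (a point): Middle of the dosing syringe's barrel, on its axis: and its balance point: loose, 185 mm long, 0.25 kg, clear glass barrel (26 mm diameter, 45 mm to either side of this point: take it here, from above, across the axis) between steel end caps (30 mm diameter). Lies level, axis 15 mm up. x points along it to the plunger end, z up. The barrel's end is at x = +54 mm.
- finger_plate (a point): Centre of the dosing syringe's finger plate, on the axis, 49.5 mm from syringe_mid towards the plunger, same axes. An upright steel plate across the axis at the rear cap, 5 mm thick along x, 64 mm wide (wings 32 mm to each side in y), 30 mm high.
- front_cap (a point): Centre of the dosing syringe's front steel cap (30 mm diameter, 16 mm long), on the axis, 53 mm from syringe_mid away from the plunger, same axes. Beyond it a brass blanking cap closes the nozzle; it ends 82 mm from syringe_mid.
- plunger_grip (a point): Place to take the plunger: on the axis of its bare steel rod (8 mm diameter), moves with it, axes as the syringe. Plunger home: 84 mm from syringe_mid. Bare rod runs from the barrel's end (30 mm before this point when home) to the thumb disc (26 mm diameter, 7 mm thick), whose near face is 12 mm beyond this point: fingers closed on the rod here can bear on the disc.
- plunger (a joint): How far the plunger is drawn out, m, along the syringe's +x: 0 home, 0.055 end stop. The nozzle is blanked off, so suction pulls it back home like a spring: 6 N at home, 10 N at the band, plus 0.5 N friction. The black band on the rod is 10 mm long (seen through the glass when home); the barrel's end stands on it from 0.027 to 0.037, on its middle at 0.032.
- stand_seat (a point): Seat for the centre of the finger plate, in the slot of the stand's bent steel bracket, 50 mm above the worktop. Stand is fixed. x: from saddle to bracket and on, the way the plunger is drawn; z up. Slot runs across (y), 9 mm wide along x, open at the top and in the middle (36 mm) for the cap; cheeks flare, end 21 mm above this point and 36 mm to each side; floor 15 mm below.
- stand_saddle (a point): Seat for the centre of the front cap, in the stand's white saddle, 102.5 mm from stand_seat, 50 mm above the worktop; same axes. A U open at the top, 33.6 mm wide, 14 mm long, floor 15 mm below this point, flared walls to 13 mm above and 30 mm to each side. Between saddle and bracket (80 mm) only the base plate (150x78 mm, top at 9 mm) is below the barrel.
- timer: White bench timer with a sloping face, 60x68x24 mm. Its position is that of the centre of its underside. Leave it where it is.
- gauze_pad: Folded white gauze pad, 72x73x17 mm. Its position is that of the centre of its underside. Leave it where it is.
- plastic_syringe: Thin one-piece plastic syringe with an orange needle cap, 165 mm long, 17 mm thick; NOT the one to test. Its position is that of the centre of its underside. Leave it where it is.
- strip_vial: Round vial of test strips with a wide cap, 46 mm across, 98 mm tall. Its position is that of the centre of its underside. Leave it where it is.
- oil_bottle: Small brown bottle, 25 mm across, 62 mm tall. Its position is that of the centre of its underside. Leave it where it is.
- coverslip_box: Small white carton, 42x60x30 mm. Its position is that of the centre of its underside. Leave it where it is.
Things that resemble listed ones, but are neither listed nor needed, are in the scene too. There is more than one size of the part that bears syringe_mid; the job needs the larger.

How it is judged:
On the way, in this order (a step that is already met when the one before it is completed fails the run):
1. the dosing syringe lies down in the stand, finger plate in the slot and front cap in the saddle, plunger home, and has been let go of (distance between finger_plate and stand_seat below 0.006 m and distance between front_cap and stand_saddle below 0.006 m and value of joint plunger below 0.008 m and contact force between the fingers and dosing_syringe below 0.1 N), for 0.2 s.
2. the plunger is drawn out so that the end of the barrel stands on the band (value of joint plunger between 0.027 and 0.037 m), for 0.5 s.
At the end, for the whole second after the job is handed in: The dosing syringe is down in the stand (finger plate and front cap each within 6 mm of their seats), the plunger is drawn out 27 to 37 mm (barrel end on the band) and still (under 5 mm/s), and the gripper's fingers hold it (over 3 N of contact between fingers and plunger) (all of step 2 and distance between finger_plate and stand_seat below 0.006 m and distance between front_cap and stand_saddle below 0.006 m and velocity of joint plunger between -0.005 and 0.005 m/s and contact force between the fingers and plunger above 3 N); the arm keeps its last pose, push and grip.
It fails at once if the plunger is pulled out to its end stop (beyond 50 mm) (value of joint plunger above 0.05 m).
It fails at once if another thing on the worktop is shifted by more than 20 mm (distance of any of timer, gauze_pad, plastic_syringe, strip_vial, oil_bottle, coverslip_box from where it was at the start of the episode above 0.02 m).
It also fails if it takes over 58 s, if anything falls off the work surface, if the arm or the gripper's body presses on something with over 40 N, if the wrist force passes 120 N, or if a joint passes its speed limit or range.

## Working session

There is one attempt and no reset: what is moved stays moved. The work goes in short steps, Python scripts to look and compute and a tool call to move; the robot and the scene stay as the last step left them, time stands still between calls to the robot, and variables do not carry over. Pictures are saved under pics/ and viewed, and the job is handed in when it is done.

Besides the shell and the picture viewer there is one more tool, called as name(argument=value, ...) on one line, values as JSON. drive_tool: Moves the arm, as the interface text tells. Its arguments: {"type":"object","properties":{"moves":{"type":"array","items":{"type":"array","items":{"type":"array","items":{"type":"number"}}}},"force":{"type":"number"}},"required":["moves"]}

```bash
ls; mkdir -p pics; python3 - <<'E'
from station import *
import cv2,numpy as np
print(observe())
for n in("side","top"):
    f=grab_frame(n); cv2.imwrite(f"pics/{n}0.png",f["image"][:,:,::-1]); np.save(f"pics/{n}0.npy",f,allow_pickle=True)
    print(n,f["fx"],f["fy"],f["cx"],f["cy"],f["D"],f["origin"],f["rotation"])
E
```

```text
pics
{'t': 0.0, 'joints': array([-1.40370435e+00,  3.09011863e-01,  1.63518958e+00, -1.26590090e-05,
        1.19966531e+00, -6.97051164e-02]), 'qvel': array([ 0.00108024,  0.00102452, -0.00030281, -0.0001264 , -0.00063629,
       -0.00138705]), 'joint_efforts': array([ 2.81750335e-04, -4.15253592e+01, -2.76669234e+01,  4.87031275e-05,
        1.02439770e-02,  2.67009007e-06]), 'tcp_pos': array([ 0.14645447, -0.60678853,  0.24104131]), 'tool_rot': array([-3.11734281e+00, -3.70830510e-01,  1.92233576e-04]), 'contact_force': array([-0.94402033, -0.55255614, -0.59141485]), 'moment': array([-0.01245419, -0.02745576, -0.00545529]), 'width': 0.9993500691511057}
side 596.5086841530706 596.5086841530706 320.25072593050265 234.7266626868155 [-0.12688734  0.          0.          0.          0.        ] [ 0.36873576 -0.95587826  0.72145952] [-2.10047036  0.25269458 -0.10993134]
top 444.7241532755405 444.7241532755405 315.8178698169575 239.10804856036253 [-0.05916514  0.          0.          0.          0.        ] [0.43703294 0.10517989 1.13534983] [-2.16128405  2.13768167 -0.17628863]
```

View pics/side0.png

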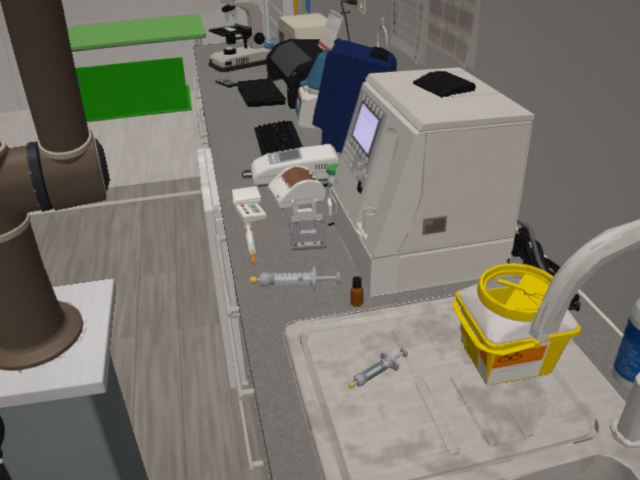

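View pics/top0.png

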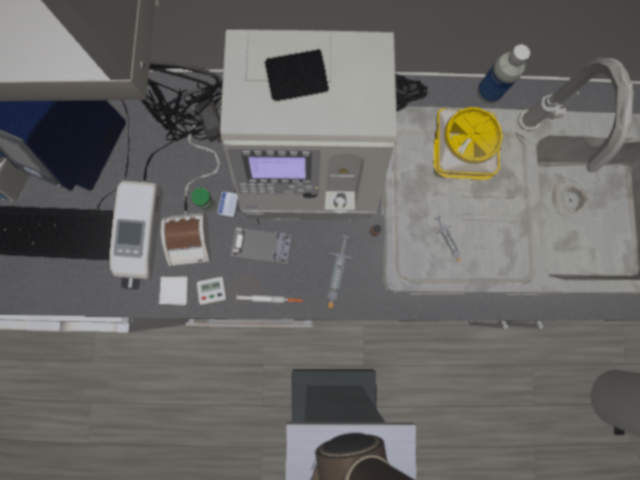

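```bash
cat > h.py <<'E'
import numpy as np,cv2
from scipy.spatial.transform import Rotation as R
def load(n): return np.load(f"pics/{n}.npy",allow_pickle=True).item()
def K(f): return np.array([[f["fx"],0,f["cx"]],[0,f["fy"],f["cy"]],[0,0,1.]])
def ray(f,uv):
    p=cv2.undistortPoints(np.array(uv,float).reshape(-1,1,2),K(f),np.array(f["D"]))[:,0]
    d=np.c_[p,np.ones(len(p))]@R.from_rotvec(f["rotation"]).as_matrix().T
    return np.array(f["origin"]),d
def plane(f,uv,z):
    o,d=ray(f,uv); s=(z-o[2])/d[:,2]; return o+d*s[:,None]
def proj(f,P):
    rm=R.from_rotvec(f["rotation"]).as_matrix(); Pc=(np.array(P,float).reshape(-1,3)-f["origin"])@rm
    return cv2.projectPoints(Pc,np.zeros(3),np.zeros(3),K(f),np.array(f["D"]))[0][:,0]
def tri(fs,uvs):
    A=np.zeros((3,3));b=np.zeros(3)
    for f,uv in zip(fs,uvs):
        o,d=ray(f,uv);d=d[0]/np.linalg.norm(d[0]);M=np.eye(3)-np.outer(d,d);A+=M;b+=M@o
    X=np.linalg.solve(A,b)
    return X,[np.linalg.norm(proj(f,X)[0]-uv) for f,uv in zip(fs,uvs)]
def crop(f,x0,y0,x1,y1,s,name):
    im=np.ascontiguousarray(f["image"][y0:y1,x0:x1,::-1]); cv2.imwrite(name,cv2.resize(im,None,fx=s,fy=s,interpolation=cv2.INTER_CUBIC))
E
python3 - <<'E'
from h import *
t=load("top0");s=load("side0")
crop(t,225,215,385,325,5,"pics/tc.png");crop(s,230,180,390,310,5,"pics/sc.png".replace("sc","sc0"))
rm=R.from_rotvec(t["rotation"]).as_matrix()
u,v=np.meshgrid(np.arange(225,385),np.arange(215,325)); uv=np.c_[u.ravel(),v.ravel()]
o,d=ray(t,uv); z=t["depth"][uv[:,1],uv[:,0]]
P=o+d*z[:,None]
print(np.percentile(P[:,2],[1,10,30,50,70,90,99]))
E
```

```text
[-9.00418662e-01 -3.73124757e-03 -1.40329445e-03  8.24917502e-05
  1.95482243e-03  1.76456463e-02  6.47738030e-02]
```

View pics/tc.png

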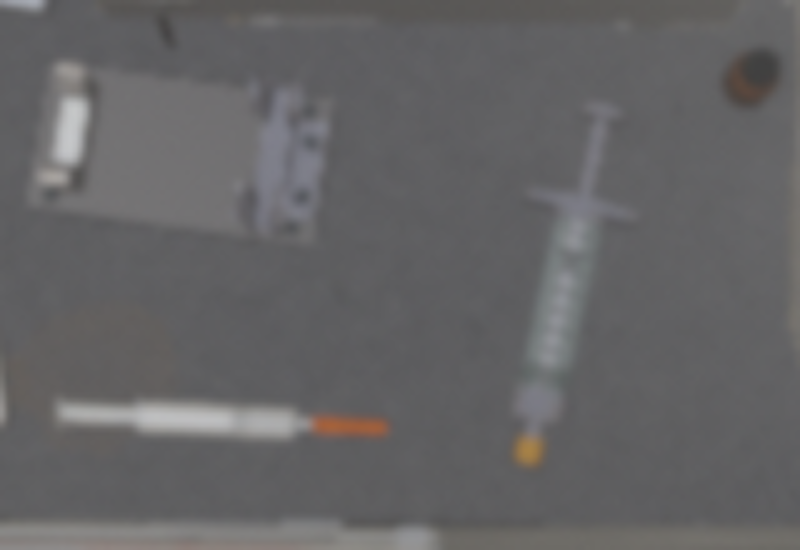

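View pics/sc0.png

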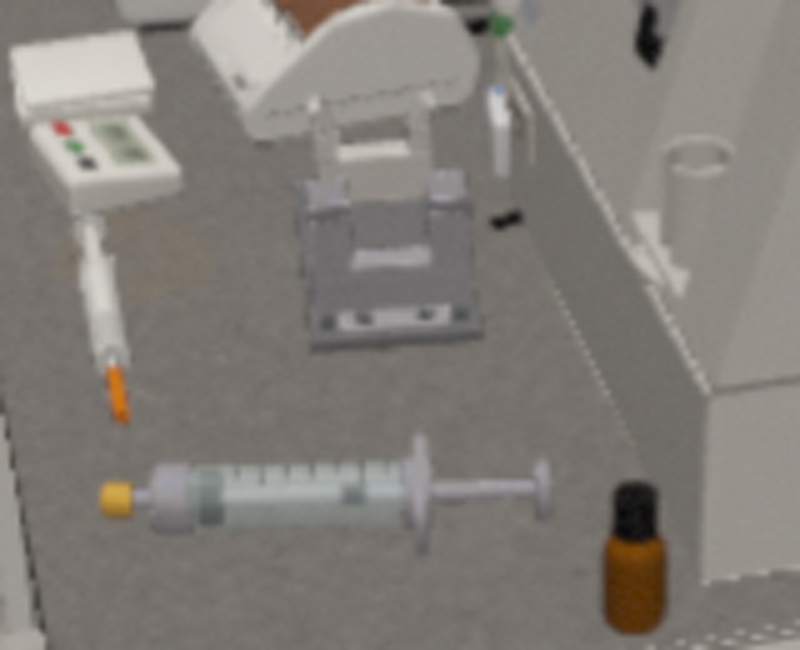

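```bash
python3 - <<'E'
from h import *
t=load("top0");s=load("side0")
T=lambda x,y:((x+.5)/5-.5+225,(y+.5)/5-.5+215)
S=lambda x,y:((x+.5)/5-.5+230,(y+.5)/5-.5+180)
pts={"brass":((528,452),(116,500)),"frontcap":((538,402),(172,497)),"disc":((600,109),(543,489)),
"saddleL":((70,70),(428,100)),"saddleR":((55,178),(314,105)),
"brk":((285,160),(388,258))}
for k,(a,b) in pts.items(): print(k,*tri([t,s],[T(*a),S(*b)]))
# plate ends in each view at z=.015
print("plate top",plane(t,[T(530,193),T(635,217)],.015)); print("plate side ends",plane(s,[S(420,437),S(422,550)],.015))
for k,z in(("brass",.015),("frontcap",.015),("disc",.015)):
    a,b=pts[k];print(k,plane(t,[T(*a)],z),plane(s,[S(*b)],z))
print("base corners top",plane(t,[T(32,205),T(318,242),T(335,97)],.009))
print("base near side",plane(s,[S(312,340),S(480,330)],.009))
E
```

```text
brass [0.44109456 0.05322755 0.0137792 ] [np.float64(0.13965462697256334), np.float64(0.16906024019519858)]
frontcap [0.46486358 0.0484656  0.01445823] [np.float64(0.3116739363143702), np.float64(0.3789208899370399)]
disc [0.6141352  0.01737452 0.01282685] [np.float64(0.303445017794223), np.float64(0.3777099324553276)]
saddleL [0.62452725 0.28148884 0.05743083] [np.float64(0.171361212121654), np.float64(0.1763180165458518)]
saddleR [0.57038169 0.28650901 0.05991822] [np.float64(0.06904196565398427), np.float64(0.0706440087106572)]
brk [0.58301406 0.17622576 0.03676479] [np.float64(0.19326731137245884), np.float64(0.214207005611988)]
plate top [[ 5.70979459e-01  5.29962663e-02  1.50000000e-02]
 [ 5.59332133e-01 -3.61676227e-04  1.50000000e-02]]
plate side ends [[ 0.57197607  0.06433079  0.015     ]
 [ 0.55553302 -0.01406395  0.015     ]]
brass [[0.44074499 0.05330751 0.015     ]] [[0.44131488 0.05146665 0.015     ]]
frontcap [[0.46562433 0.04843436 0.015     ]] [[0.46401347 0.04772128 0.015     ]]
disc [[0.61457044 0.01743703 0.015     ]] [[0.61258161 0.01431201 0.015     ]]
base corners top [[0.5625254  0.30633704 0.009     ]
 [0.5453825  0.16032858 0.009     ]
 [0.62009823 0.15303302 0.009     ]]
base near side [[0.54351677 0.16079928 0.009     ]
 [0.61809085 0.14938439 0.009     ]]
```

```bash
python3 - <<'E'
import station
print([n for n in dir(station) if not n.startswith('__')]); print(getattr(station,'nose_length',None))
from h import *
t=load("top0");s=load("side0")
print("machine front",plane(t,[(245,214),(380,214)],0.0))
crop(t,226,222,296,270,11,"pics/stt.png");crop(s,285,195,335,255,10,"pics/sts.png")
E
```

```text
['IKError', 'grab_frame', 'nose_length', 'observe', 'sign_off']
0.011
machine front [[ 0.67283145  0.27566608  0.        ]
 [ 0.67735533 -0.07642931  0.        ]]
```

View pics/stt.png

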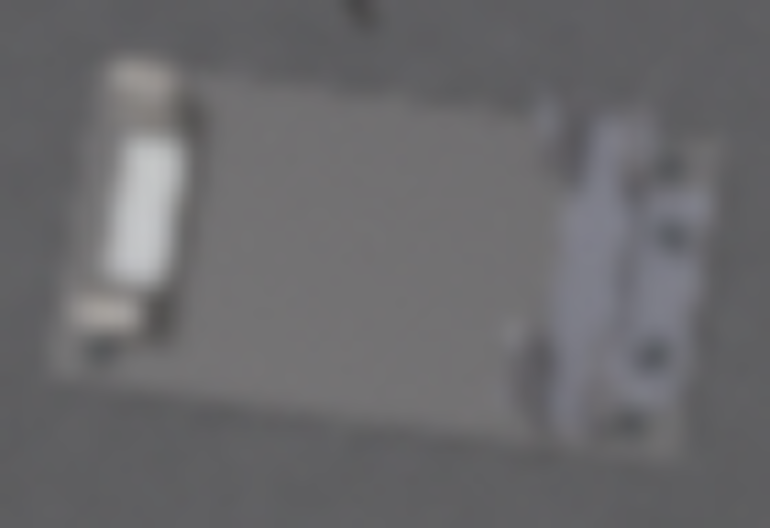

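View pics/sts.png

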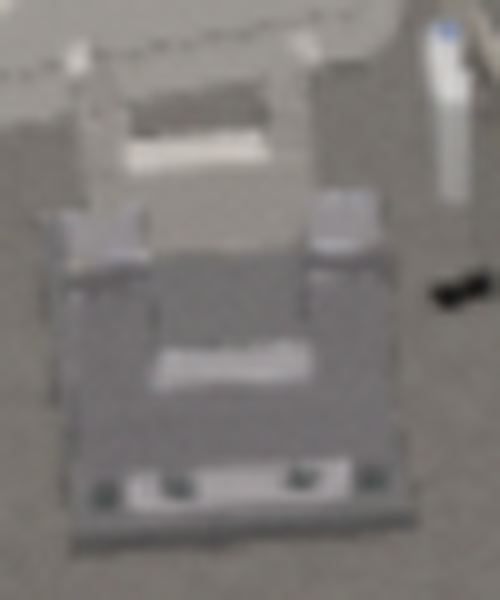

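```bash
python3 - <<'E'
from h import *
t=load("top0");s=load("side0")
T=lambda x,y:((x+.5)/11-.5+226,(y+.5)/11-.5+222)
S=lambda x,y:((x+.5)/10-.5+285,(y+.5)/10-.5+195)
for n,a,b,z in(("saddlefloor",(146,209),(199,150),.035),("postL",(140,72),(303,44),.063),("postR",(103,312),(79,60),.063),("slotfloor",(592,270),(234,365),.035),
 ("cheekL",(619,130),(345,215),.071),("cheekR",(565,410),(107,235),.071),("foot",(670,295),(240,482),.011)):
    X,e=tri([t,s],[T(*a),S(*b)]);print(n,X.round(4),np.round(e,2),plane(t,[T(*a)],z).round(4)[0,:2],plane(s,[S(*b)],z).round(4)[0,:2])
print("corner T",plane(t,[T(48,378),T(683,462),T(725,140),T(100,62)],.009).round(4))
# colour components
im=t["image"][222:270,226:296].astype(int)
w=(im.min(2)>165); print(w.sum()); ys,xs=np.nonzero(w); 
print(plane(t,[(xs.mean()+226,ys.mean()+222)],.035))
E
```

```text
saddlefloor [0.5981 0.2839 0.033 ] [0.05 0.06] [0.5977 0.2836] [0.5976 0.2803]
postL [0.6247 0.2822 0.059 ] [0.16 0.17] [0.6244 0.2815] [0.6227 0.2746]
postR [0.571  0.2884 0.059 ] [0.01 0.01] [0.5705 0.2877] [0.5698 0.281 ]
slotfloor [0.5853 0.182  0.0334] [0.04 0.04] [0.5849 0.1819] [0.5848 0.1793]
cheekL [0.6106 0.174  0.0728] [0.15 0.16] [0.6113 0.1741] [0.6109 0.1772]
cheekR [0.5538 0.1842 0.0698] [1.85 2.01] [0.5492 0.1846] [0.5579 0.1824]
foot [0.5824 0.1653 0.0128] [0.03 0.04] [0.5825 0.1654] [0.583  0.1681]
corner T [[0.5617 0.3091 0.009 ]
 [0.544  0.1617 0.009 ]
 [0.6194 0.1534 0.009 ]
 [0.6361 0.2998 0.009 ]]
52
[[0.59766711 0.28416331 0.035     ]]
```

drive_tool(moves=[[[0,0,0,0.021,-0.0225,0,-1],[0,0,0,0.021,-0.0225,0,-1],[0,0,0,0.021,-0.0225,0,-1],[0,0,0,0.021,-0.0225,0,-1],[0,0,0,0.021,-0.0225,0,-1],[0,0,0,0.021,-0.0225,0,-1],[0,0,0,0.021,-0.0225,0,-1],[0,0,0,0.021,-0.0225,0,-1]]], force=40)

```text
t: 0.77
tcp_pos: [0.2679, -0.3915, 0.2418]
tool_rot: [-3.119, -0.37, 0.0]
contact_force: [0.6, 0.3, 0.3]
width: 1.001
```

drive_tool(moves=[[[0,0,0,0.021,-0.0225,0,-1],[0,0,0,0.021,-0.0225,0,-1],[0,0,0,0.021,-0.0225,0,-1],[0,0,0,0.021,-0.0225,0,-1],[0,0,0,0.021,-0.0225,0,-1],[0,0,0,0.021,-0.0225,0,-1],[0,0,0,0.021,-0.0225,0,-1],[0,0,0,0.021,-0.0225,0,-1]]])

```text
t: 1.43
tcp_pos: [0.3889, -0.1772, 0.242]
tool_rot: [-3.119, -0.371, 0.0]
contact_force: [0.6, -0.0, 0.8]
width: 0.999
```

drive_tool(moves=[[[0,0,0,0.021,-0.0225,0,-1],[0,0,0,0.021,-0.0225,0,-1],[0,0,0,0.021,-0.0225,0,-1],[0,0,0,0.021,-0.0225,0,-1],[0,0,0,0.021,-0.0225,0,-1],[0,0,0,0.021,-0.0225,0,-1],[0,0,0,0.021,-0.0225,0,-1],[0,0,0,0.006,0,0,-1]]])

```text
t: 2.1
tcp_pos: [0.5017, 0.0141, 0.242]
tool_rot: [-3.117, -0.377, -0.001]
contact_force: [0.1, 0.4, -0.3]
width: 0.998
```

drive_tool(moves=[[[0,0,-7,0,0,0,-1],[0,0,-7,0,0,0,-1],[0,0,-7,0,0,0,-1],[0,0,-7,0,0,0,-1],[0,0,-7,0,0,0,-1],[0,0,-7,0,0,0,-1],[0,0,-7,0,0,0,-1],[0,0,-7,0,0,0,-1]]])

```text
t: 2.77
tcp_pos: [0.5, 0.0096, 0.2418]
tool_rot: [-2.575, -1.799, 0.002]
contact_force: [-0.6, -0.2, -0.7]
width: 1.001
```

drive_tool(moves=[[[0,0,-7,0,0,0,-1],[0,0,-7,0,0,0,-1],[0,0,-7,0,0,0,-1],[0,0,-7,0,0,0,-1],[0,0,-7,0,0,0,-1],[0,0,-7,0,0,0,-1],[0,0,-7,0,0,0,-1],[0,0,-7,0,0,0,-1]]])

```text
t: 3.43
tcp_pos: [0.5, 0.0096, 0.2418]
tool_rot: [-1.428, -2.797, 0.001]
contact_force: [-0.0, -0.0, -0.2]
width: 1.001
```

drive_tool(moves=[[[0,0,-7,0,0,0,-1],[0,0,-7,0,0,0,-1],[0,0,-7,0,0,0,-1],[0,0,-7,0,0,0,-1],[0,0,-7,0,0,0,-1],[0,0,-7,0,0,0,-1],[0,0,0,0,0,0,-1]]])

```text
t: 4.02
tcp_pos: [0.5, 0.0096, 0.2418]
tool_rot: [-0.337, -3.122, 0.001]
contact_force: [0.3, 0.4, -0.2]
width: 1.0
```

```bash
cat >> h.py <<'E'
def st(target=None,axisyaw=None):
    from station import observe
    o=observe();Rm=R.from_rotvec(o["tool_rot"]).as_matrix()
    print("t",round(o["t"],2),"tcp",o["tcp_pos"].round(4),"x",Rm[:,0].round(3),"y",Rm[:,1].round(3),"xyaw",round(np.degrees(np.arctan2(Rm[1,0],Rm[0,0])),2),"z",Rm[:,2].round(3),"w",round(o["width"],3),"F",o["contact_force"].round(1),"M",o["moment"].round(2),"q",o["joints"].round(2))
    if target is not None: print("tool shift",(Rm.T@(np.array(target)-o["tcp_pos"])).round(4))
    return o,Rm
E
python3 -c "
from h import *
st((.5166,.0372,.15))"
```

```text
t 4.02 tcp [0.5    0.0096 0.2418] x [-0.977  0.214  0.001] y [ 0.214  0.977 -0.   ] xyaw 167.66 z [-0.001 -0.    -1.   ] w 1.0 F [ 0.3  0.4 -0.2] M [-0.04  0.01 -0.02] q [-0.07  0.07  1.92 -0.    1.15 -1.42]
tool shift [-0.0104  0.0305  0.0918]
```

drive_tool(moves=[[[0,0,0,-0.0052,0.0153,0.03,-1],[0,0,0,-0.0052,0.0153,0.03,-1],[0,0,0,0,0,0.03,-1],[0,0,0,0,0,0.03,-1],[0,0,0,0,0,0.03,-1],[0,0,0,0,0,0,-1],[0,0,0,0,0,0,-1]]])

```text
t: 4.6
tcp_pos: [0.5152, 0.0376, 0.0906]
tool_rot: [-0.343, -3.117, 0.001]
contact_force: [0.5, -0.2, -1.0]
width: 0.996
```

```bash
cat >> h.py <<'E'
def snap(tag):
    from station import grab_frame
    r=[]
    for n in("top","side"):
        f=grab_frame(n); np.save(f"pics/{n}{tag}.npy",f,allow_pickle=True); r.append(f)
    return r
E
python3 -c "
from h import *
st((.5166,.0372,.007))
t,s=snap(1)
crop(t,285,215,385,290,8,'pics/t1.png');crop(s,230,200,390,310,5,'pics/s1.png')"
```

```text
t 4.6 tcp [0.5152 0.0376 0.0906] x [-0.976  0.217  0.005] y [ 0.217  0.976 -0.001] xyaw 167.45 z [-0.006 -0.    -1.   ] w 0.996 F [ 0.5 -0.2 -1. ] M [ 0.06  0.03 -0.02] q [-0.01  0.31  1.99 -0.    0.85 -1.36]
tool shift [-0.0019  0.      0.0835]
```

View pics/s1.png

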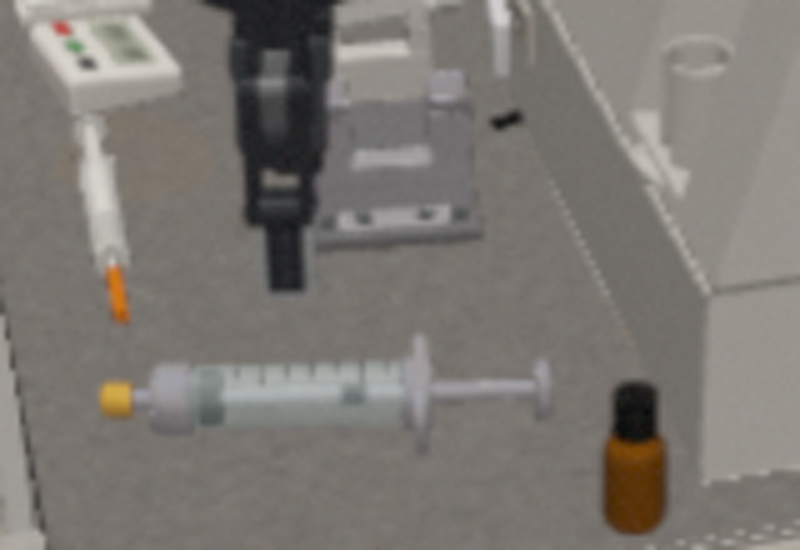

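View pics/t1.png

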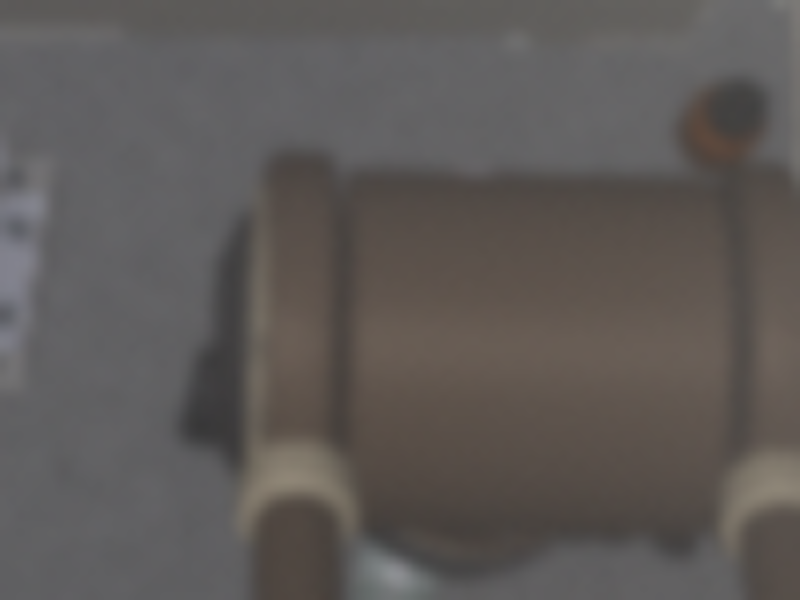

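```bash
python3 -c "
from h import *
o,Rm=st()
s=load('side1')
for dz in(0.011,-.002):
  for dy in (-.0425,-.05,-.057):
    p=proj(s,o['tcp_pos']+Rm@[0,dy,dz])[0]; print(dz,dy,((p-[230,200])*5+2).round(1))
print(((proj(s,[.5166,.0372,.015])-[230,200])*5+2).round(1))
"
```

```text
t 4.7 tcp [0.5186 0.0376 0.0938] x [-0.976  0.217 -0.002] y [0.217 0.976 0.   ] xyaw 167.48 z [ 0.002 -0.    -1.   ] w 1.001 F [ 0.5  0.7 -0.1] M [0.07 0.   0.02] q [-0.01  0.31  1.98 -0.    0.85 -1.36]
0.011 -0.0425 [294.8 311.4]
0.011 -0.05 [294.1 322.2]
0.011 -0.057 [293.4 332.4]
-0.002 -0.0425 [293.  283.2]
-0.002 -0.05 [292.3 294. ]
-0.002 -0.057 [291.6 304.1]
[[302.5 392.5]]
```

drive_tool(moves=[[[0,0,-0.4,0.002,0,0.02,-1],[0,0,0,0,0,0.02,-1],[0,0,0,0,0,0.02,-1],[0,0,0,0,0,0.012,-1],[0,0,0,0,0,0.008,-1],[0,0,0,0,0,0,-1],[0,0,0,0,0,0,-1],[0,0,0,0,0,0,-1]]])

```text
t: 5.37
tcp_pos: [0.5167, 0.0383, 0.0136]
tool_rot: [0.329, 3.122, 0.0]
contact_force: [0.4, -0.4, 1.1]
width: 1.004
```

```bash
python3 -c "
from h import *
st((.5166,.0372,.013))"
```

```text
t 5.37 tcp [0.5167 0.0383 0.0136] x [-0.978  0.209 -0.003] y [0.209 0.978 0.001] xyaw 167.96 z [ 0.003 -0.    -1.   ] w 1.004 F [ 0.4 -0.4  1.1] M [-0.01  0.03  0.02] q [-0.01  0.45  2.    0.    0.69 -1.37]
tool shift [-0.0001 -0.0011  0.0006]
```

Close on the barrel.

drive_tool(moves=[[[0,0,0,0,0,0,1],[0,0,0,0,0,0,1],[0,0,0,0,0,0,1],[0,0,0,0,0,0,1],[0,0,0,0,0,0,1],[0,0,0,0,0,0,1],[0,0,0,0,0,0,1],[0,0,0,0,0,0,1]]], force=40)

```text
t: 6.03
tcp_pos: [0.5155, 0.0383, 0.0127]
tool_rot: [0.329, 3.124, 0.0]
contact_force: [-1.4, -1.1, 5.4]
width: 0.291
```

drive_tool(moves=[[[0,0,0,0,0,0,1],[0,0,0,0,0,0,1],[0,0,0,0,0,0,1],[0,0,0,0,0,0,1]]])

```text
t: 6.37
tcp_pos: [0.5155, 0.0383, 0.0127]
tool_rot: [0.329, 3.124, 0.0]
contact_force: [-1.6, -0.6, 5.2]
width: 0.288
```

```bash
python3 -c "
from h import *
st()
t,s=snap(2)
crop(s,230,180,390,310,5,'pics/s2.png')"
```

```text
t 6.37 tcp [0.5155 0.0383 0.0127] x [-0.978  0.209 -0.   ] y [0.209 0.978 0.   ] xyaw 167.96 z [ 0. -0. -1.] w 0.288 F [-1.6 -0.6  5.2] M [-0.01  0.23 -0.08] q [-0.01  0.45  2.   -0.    0.69 -1.37]
```

View pics/s2.png

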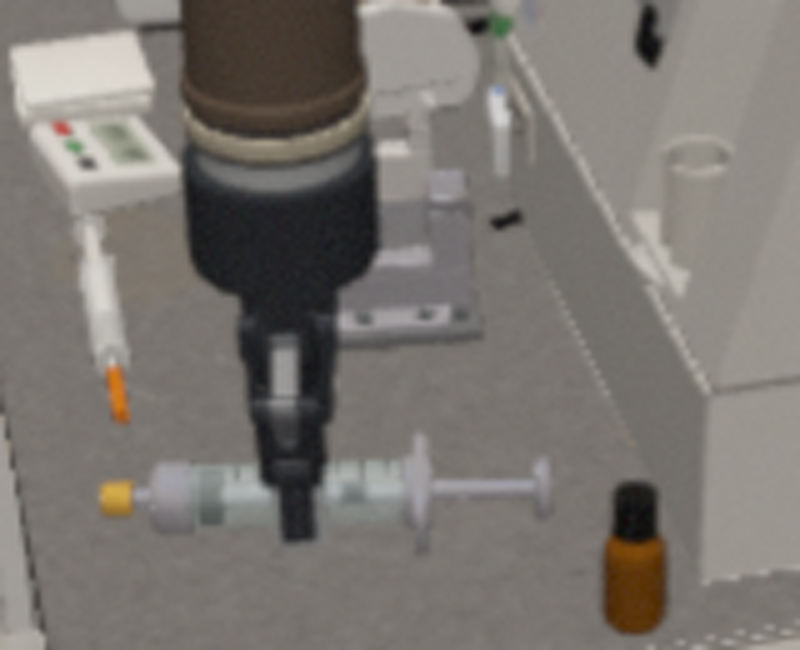

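drive_tool(moves=[[[0,0,0,0,0,-0.006,1],[0,0,0,0,0,-0.012,1],[0,0,0,0,0,-0.02,1],[0,0,0,0,0,-0.02,1],[0,0,0,0,0,-0.02,1],[0,0,0,0,0,-0.02,1],[0,0,0,0,0,-0.01,1],[0,0,0,0,0,0,1]]])

```text
t: 7.13
tcp_pos: [0.5175, 0.0383, 0.1232]
tool_rot: [0.328, 3.118, 0.001]
contact_force: [-0.3, 0.1, -2.6]
width: 0.29
```

```bash
python3 -c "
from h import *
st()
t=load('top0')
u,v=np.meshgrid(np.arange(200,400),np.arange(20,260)); uv=np.c_[u.ravel(),v.ravel()]
o,d=ray(t,uv); z=t['depth'][uv[:,1],uv[:,0]]; P=(o+d*z[:,None])[z>0]
for a in np.arange(.03,.5,.05):
  m=(P[:,2]>a)&(P[:,2]<a+.05)&(P[:,1]>-.05)&(P[:,1]<.3)&(P[:,0]>.62)
  if m.sum(): print(round(a,2),m.sum(),np.percentile(P[m,0],[1,10,50]).round(3))
t,s=snap(3)
crop(s,230,120,390,250,5,'pics/s3.png')"
```

```text
t 7.13 tcp [0.5175 0.0383 0.1232] x [-0.978  0.208 -0.006] y [0.208 0.978 0.001] xyaw 167.97 z [ 0.006 -0.    -1.   ] w 0.29 F [-0.3  0.1 -2.6] M [ 0.01 -0.06  0.03] q [-0.01  0.25  1.98  0.    0.91 -1.37]
0.03 592 [0.622 0.658 0.659]
0.08 1757 [0.659 0.66  0.668]
0.13 1674 [0.671 0.674 0.681]
0.18 3526 [0.685 0.69  0.732]
0.23 2080 [0.699 0.702 0.71 ]
0.28 2408 [0.715 0.718 0.725]
0.33 20090 [0.734 0.748 0.837]
0.38 12 [0.859 0.865 0.872]
```

View pics/s3.png

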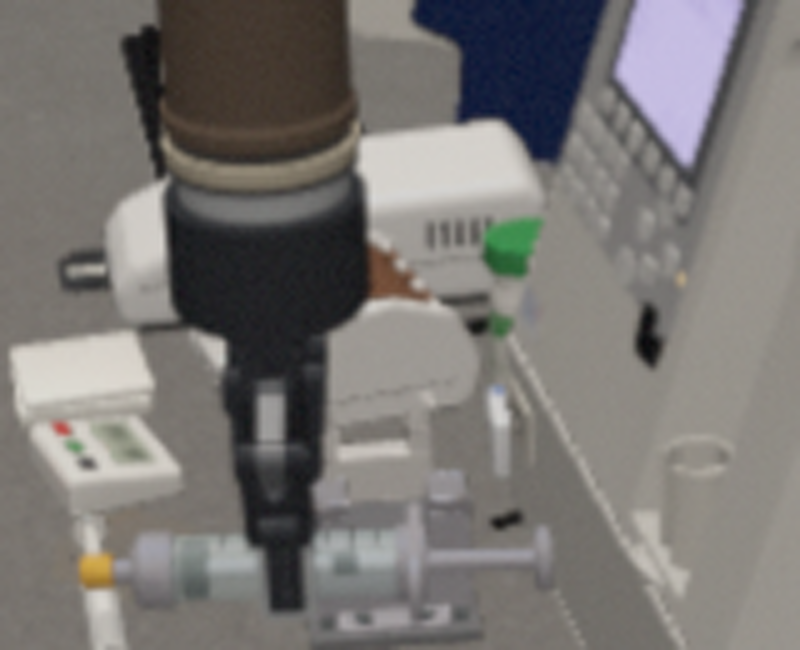

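drive_tool(moves=[[[0,0,7,0,0,0,1],[0,0,7,0,0,0,1],[0,0,7,0,0,0,1],[0,0,7,0,0,0,1],[0,0,7,0,0,0,1],[0,0,7,0,0,0,1],[0,0,7,0,0,0,1],[0,0,7,0,0,0,1]]])

```text
t: 7.9
tcp_pos: [0.5135, 0.0383, 0.118]
tool_rot: [-1.763, -2.596, 0.004]
contact_force: [0.4, -0.3, -2.3]
width: 0.287
```

drive_tool(moves=[[[0,0,7,0,0,0,1],[0,0,7,0,0,0,1],[0,0,7,0,0,0,1],[0,0,7,0,0,0,1],[0,0,0.7,0,0,0,1],[0,0,0,0,0,0,1],[0,0,0,0,0,0,1]]])

```text
t: 8.48
tcp_pos: [0.5144, 0.0383, 0.1192]
tool_rot: [-2.344, -2.089, 0.003]
contact_force: [-0.3, 0.3, -2.7]
width: 0.288
```

```bash
python3 -c "
from h import *
st((.5908,.2307,.12))"
```

```text
t 8.48 tcp [0.5144 0.0383 0.1192] x [ 0.115  0.993 -0.   ] y [ 0.993 -0.115 -0.002] xyaw 83.41 z [-0.002  0.    -1.   ] w 0.288 F [-0.3  0.3 -2.7] M [ 0.   -0.02 -0.  ] q [-0.01  0.26  1.98  0.    0.91  0.1 ]
tool shift [ 0.1999  0.0538 -0.001 ]
```

drive_tool(moves=[[[0,0,0,0.015,0.004,0,1],[0,0,0,0.03,0.008,0,1],[0,0,0,0.035,0.0095,0,1],[0,0,0,0.035,0.0095,0,1],[0,0,0,0.035,0.0095,0,1],[0,0,0,0.03,0.008,0,1],[0,0,0,0.015,0.004,0,1],[0,0,0,0.005,0.0015,0,1]]])

```text
t: 9.15
tcp_pos: [0.5932, 0.2336, 0.12]
tool_rot: [-2.343, -2.092, -0.002]
contact_force: [0.8, 0.2, -3.0]
width: 0.288
```

drive_tool(moves=[[[0,0,0,0,0,0,1],[0,0,0,0,0,0,1],[0,0,0,0,0,0,1]]])

```text
t: 9.4
tcp_pos: [0.5914, 0.229, 0.1196]
tool_rot: [-2.348, -2.086, 0.004]
contact_force: [0.3, -0.1, -2.8]
width: 0.289
```

```bash
python3 -c "
from h import *
st((.5908,.2307,.12))
t,s=snap(4)
crop(s,265,150,365,250,6,'pics/s4.png');crop(t,215,210,315,285,8,'pics/t4.png')"
```

```text
t 9.4 tcp [0.5914 0.229  0.1196] x [ 0.118  0.993 -0.001] y [ 0.993 -0.118 -0.002] xyaw 83.24 z [-0.002 -0.001 -1.   ] w 0.289 F [ 0.3 -0.1 -2.8] M [-0.   -0.03  0.04] q [ 0.3   0.46  1.69 -0.    0.99  0.42]
tool shift [ 0.0016 -0.0008 -0.0004]
```

View pics/s4.png

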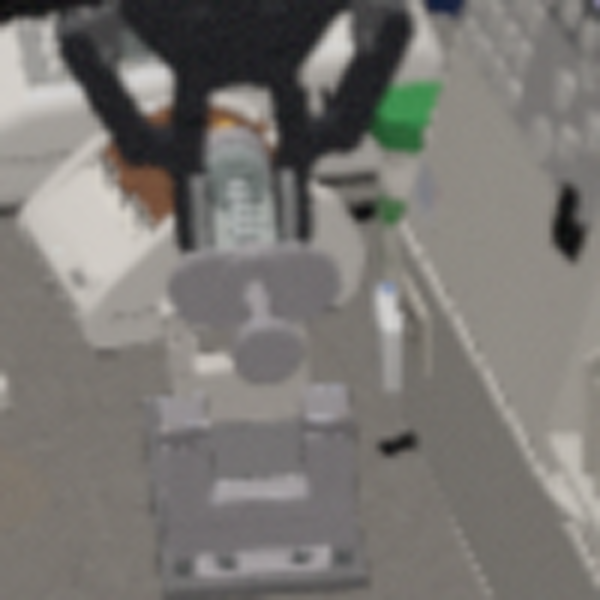

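View pics/t4.png

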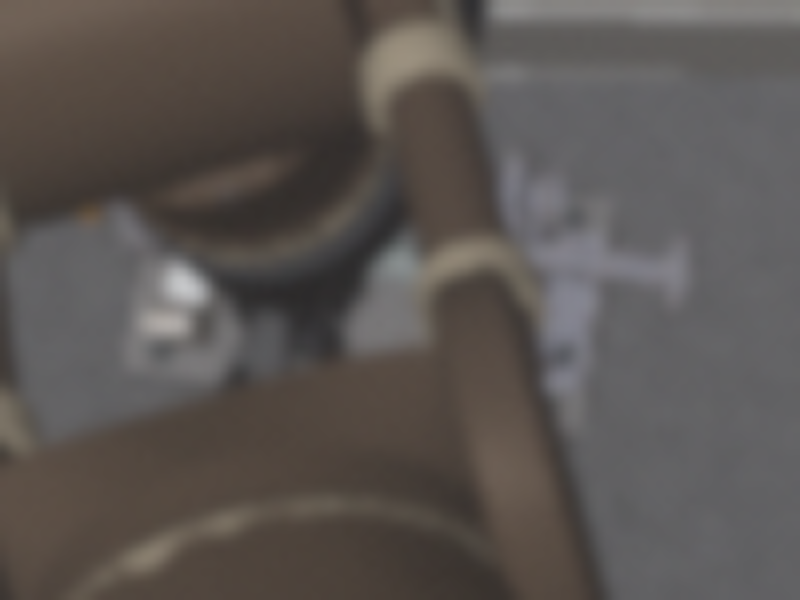

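```bash
python3 -c "
from h import *
t=load('top4');s=load('side4')
T=lambda x,y:((x+.5)/8-.5+215,(y+.5)/8-.5+210)
S=lambda x,y:((x+.5)/6-.5+265,(y+.5)/6-.5+150)
print('disc',*tri([t,s],[T(683,272),S(268,352)]))
for z in(.120,.122):print(z,plane(t,[T(683,272),T(92,213)],z).round(4),plane(s,[S(268,352),S(256,284),S(170,285),S(342,288)],z).round(4))
o,Rm=st()
mid=np.array([.5914,.229])
d=-Rm[:2,0]
print('pred disc',mid+.0995*d,'plate',mid+.0495*d,'brass',mid-.078*d)
"
```

```text
disc [0.57989391 0.12868432 0.12077573] [np.float64(0.016453498425775936), np.float64(0.017987535608766456)]
0.12 [[0.58   0.1287 0.12  ]
 [0.5951 0.2997 0.12  ]] [[0.5802 0.1301 0.12  ]
 [0.5868 0.1819 0.12  ]
 [0.5564 0.1896 0.12  ]
 [0.6163 0.1704 0.12  ]]
0.122 [[0.5797 0.1287 0.122 ]
 [0.5948 0.2993 0.122 ]] [[0.5795 0.1265 0.122 ]
 [0.5861 0.1781 0.122 ]
 [0.5557 0.1858 0.122 ]
 [0.6155 0.1667 0.122 ]]
t 9.5 tcp [0.5918 0.229  0.12  ] x [ 0.118  0.993 -0.001] y [ 0.993 -0.118 -0.001] xyaw 83.2 z [-0.001 -0.001 -1.   ] w 0.285 F [ 0.2  0.1 -2.3] M [-0.02 -0.08 -0.05] q [ 0.3   0.46  1.69 -0.    0.99  0.42]
pred disc [0.57962272 0.1301995 ] plate [0.58554095 0.17984799] brass [0.60063244 0.30645165]
```

drive_tool(moves=[[[0,0,0,0.0031,-0.0008,0,1],[0,0,0,0,0,0.012,1],[0,0,0,0,0,0.012,1],[0,0,0,0,0,0.008,1],[0,0,0,0,0,0,1],[0,0,0,0,0,0,1],[0,0,0,0,0,0,1]]])

```text
t: 10.08
tcp_pos: [0.5919, 0.2337, 0.0878]
tool_rot: [-2.348, -2.087, 0.001]
contact_force: [0.2, -0.7, -2.6]
width: 0.289
```

```bash
python3 -c "
from h import *
st()
t,s=snap(5)
crop(s,265,150,365,250,6,'pics/s5.png');crop(t,215,210,315,285,8,'pics/t5.png')"
```

```text
t 10.08 tcp [0.5919 0.2337 0.0878] x [ 0.117  0.993 -0.   ] y [ 0.993 -0.117 -0.   ] xyaw 83.27 z [-0. -0. -1.] w 0.289 F [ 0.2 -0.7 -2.6] M [-0.    0.02 -0.01] q [ 0.31  0.51  1.7  -0.    0.94  0.43]
```

View pics/s5.png

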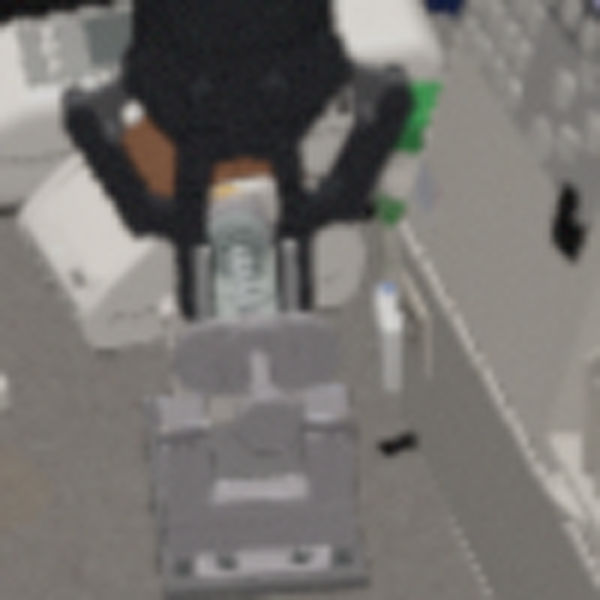

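View pics/t5.png

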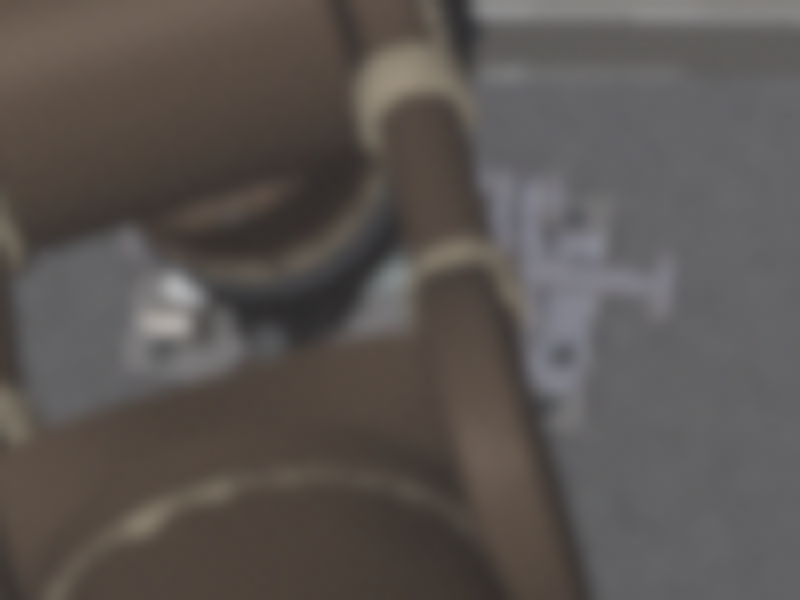

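```bash
python3 -c "
from h import *
t=load('top5')
T=lambda x,y:((x+.5)/8-.5+215,(y+.5)/8-.5+210)
print(plane(t,[T(661,287)],.090).round(4))
# stand landmarks in this frame vs frame0: cheek edges
st()
"
```

```text
[[0.5796 0.1359 0.09  ]]
t 10.18 tcp [0.5925 0.2339 0.0887] x [0.117 0.993 0.   ] y [ 0.993 -0.117  0.001] xyaw 83.27 z [ 0.001  0.    -1.   ] w 0.288 F [ 0.5  0.5 -2.1] M [0.01 0.   0.02] q [ 0.31  0.5   1.7  -0.    0.94  0.43]
```

```bash
python3 -c "
from h import *
for n,z in(('top4',.1223),('top5',.0905),('top0',None)):
    f=load(n); im=f['image'].astype(float)
    if z is None: continue
    # blueness minus background
    b=im[:,:,2]-im[:,:,0]
    sub=b[234:256,290:304]; print(n); print(sub.round(0).astype(int))
"

```

```text
top4
[[1 2 1 2 2 2 2 2 2 2 2 2 1 1]
 [0 1 2 2 3 2 2 2 2 2 2 2 1 1]
 [0 1 1 2 1 2 3 3 2 2 2 2 2 1]
 [0 0 1 1 2 2 2 2 2 2 2 2 2 1]
 [1 1 1 1 1 2 2 2 2 2 2 1 1 2]
 [3 1 1 2 2 1 2 2 2 2 1 1 2 2]
 [5 2 1 1 2 2 1 2 2 2 2 2 2 2]
 [5 4 3 3 3 3 3 3 4 4 3 2 2 2]
 [6 6 6 6 6 5 6 4 4 5 5 2 2 2]
 [5 5 7 8 9 8 8 6 5 6 4 2 2 2]
 [4 4 5 6 7 6 6 5 6 6 4 3 1 2]
 [1 2 2 3 3 4 3 3 4 5 4 2 2 2]
 [2 1 2 2 1 1 2 2 3 3 3 2 2 2]
 [3 1 1 1 1 1 2 1 1 1 2 1 2 1]
 [2 1 2 2 2 2 2 1 1 1 1 1 2 1]
 [1 1 2 2 1 1 1 1 0 1 1 1 2 1]
 [1 1 2 2 2 2 2 2 2 1 2 2 2 2]
 [1 1 2 2 1 1 1 1 2 2 2 2 1 2]
 [1 1 2 2 2 1 2 2 1 1 1 2 2 2]
 [2 2 2 1 3 2 1 2 1 2 1 1 1 1]
 [2 1 2 1 1 1 2 2 2 1 1 1 1 2]
 [1 2 2 1 1 1 2 1 2 1 2 1 2 2]]
top5
[[ 1  1  2  2  1  3  3  2  3  3  2  2  3  2]
 [ 0  2  1  1  1  2  2  2  1  2  2  2  2  2]
 [-1  0  1  2  2  2  2  2  2  2  2  2  2  1]
 [ 0  0  1  2  1  2  2  2  2  3  3  3  2  2]
 [ 1  1  1  1  2  2  2  2  2  3  2  2  2  1]
 [ 4  1  1  1  2  2  3  1  2  2  1  2  2  2]
 [ 5  2  1  2  2  2  2  2  1  1  1  1  2  2]
 [ 5  2  1  1  1  2  2  2  2  2  2  2  1  2]
 [ 4  2  2  1  2  1  2  2  3  2  2  2  2  2]
 [ 4  4  3  3  3  3  3  4  5  4  2  1  2  2]
 [ 7  5  6  5  6  4  5  7  6  4  3  2  2  2]
 [ 6  6  5  7  8  7  6  7  6  4  2  2  1  2]
 [ 3  3  4  5  6  5  5  5  5  3  2  2  2  2]
 [ 2  2  2  3  3  3  2  4  4  2  2  2  2  2]
 [ 2  2  2  2  2  1  1  2  1  2  1  2  2  1]
 [ 2  1  2  1  2  1  0  1  0  2  2  2  2  1]
 [ 2  2  1  2  2  1  1  1  1  1  2  2  2  1]
 [ 1  2  2  1  2  1  1  1  1  1  2  3  2  2]
 [ 1  2  2  2  2  1  1  1  2  2  2  1  2  1]
 [ 2  3  3  2  2  2  2  2  1  2  2  2  1  1]
 [ 2  2  1  1  1  1  1  1  2  2  1  2  1  1]
 [ 1  2  2  1  1  2  1  1  2  2  1  2  2  1]]
```

```bash
python3 -c "
from h import *
print(plane(load('top4'),[(299.2,243.4)],.122),plane(load('top5'),[(297.7,245)],.0905))
f=load('top0');im=f['image'].astype(int)
print(im[236:252,222:300].min(2)[:, :24]); print((im[:,:,2]-im[:,:,0])[228:264,270:294])
"

```

```text
[[0.58004072 0.13036195 0.122     ]] [[0.58061357 0.13464017 0.0905    ]]
[[ 93  93  93  95  94  94  94  94  94  93  95 104 111 116 132 163 186 193
  191 178 147 110 101 109]
 [ 94  95  94  94  93  93  93  93  94  94  96 103 112 118 136 167 188 196
  194 181 149 110 102 110]
 [ 95  94  94  94  93  92  93  94  94  94  97 104 113 121 143 172 190 195
  193 178 145 110 103 110]
 [ 94  94  94  95  94  92  93  94  95  96 100 107 114 126 150 177 192 195
  190 171 137 108 105 111]
 [ 93  93  94  94  94  94  94  95  95  97 103 110 115 129 156 182 193 195
  187 163 126 105 107 112]
 [ 93  93  94  95  95  95  95  95  95  97 105 112 116 131 161 185 195 195
  185 157 118 103 109 112]
 [ 93  93  95  96  96  95  95  95  94  96 104 112 117 133 164 187 195 195
  183 152 114 102 110 113]
 [ 94  94  96  96  96  96  96  95  94  96 104 113 119 136 167 188 196 195
  182 150 112 102 110 114]
 [ 94  95  96  96  96  96  96  95  95  97 105 113 121 142 171 189 195 193
  179 146 111 104 111 114]
 [ 93  93  95  96  97  96  97  96  96 100 107 114 124 146 172 188 193 190
  172 138 109 106 112 114]
 [ 92  94  95  9
[... 2591 characters left out ...]
 7  7  5  3  2  2  2  2]
 [ 0  1  1  2  2  3  7  9  9  6  5  7  9  9  9  9  8  6  4  2  2  2  2  2]
 [ 0  1  1  2  3  4  7  9  8  6  4  5  8  9  9 10  9  7  4  2  2  2  2  3]
 [ 1  3  2  1  2  5  8  9  7  4  3  4  6  8 10  9  8  6  3  2  2  3  2  2]
 [ 0  2  2  1  2  5  9  9  8  4  2  3  5  7  7  7  6  4  2  1  2  2  2  2]
 [ 0  1  1  1  2  3  7  8  7  4  1  2  3  5  5  4  3  1  1  2  2  2  2  2]
 [-1  0  0  0  1  3  4  5  5  4  2  2  2  4  3  1  1  1  1  2  2  2  2  2]
 [ 0  0  0  0  0  0  2  2  2  2  1  1  2  3  1  0  1  0  1  2  2  1  2  2]
 [ 1  2  1  0  0  1  0  1  1  1  0  0  1  1  1  0  0  0  2  2  2  2  2  1]
 [ 1  2  1  1  1  1  0  1  1  1  1  1  1  1  1  0  1  1  1  2  2  2  1  1]]
```

drive_tool(moves=[[[0,0,0,-0.0019,-0.0008,0,1],[0,0,0,0,0,0,1],[0,0,0,0,0,0.006,1],[0,0,0,0,0,0.006,1],[0,0,0,0,0,0,1],[0,0,0,0,0,0,1],[0,0,0,0,0,0,1],[0,0,0,0,0,0,1]]])

```text
t: 10.85
tcp_pos: [0.5911, 0.232, 0.0763]
tool_rot: [2.348, 2.087, 0.0]
contact_force: [0.1, 0.5, -2.7]
width: 0.291
```

```bash
python3 -c "
from h import *
st()
t,s=snap(6)
st()
crop(s,280,190,340,240,12,'pics/s6.png');crop(t,255,220,315,270,12,'pics/t6.png')"
```

```text
t 10.85 tcp [0.5911 0.232  0.0763] x [0.117 0.993 0.   ] y [ 0.993 -0.117  0.   ] xyaw 83.27 z [ 0.  0. -1.] w 0.291 F [ 0.1  0.5 -2.7] M [ 0.01 -0.03  0.01] q [0.31 0.52 1.71 0.   0.91 0.42]
t 10.95 tcp [0.5912 0.232  0.0765] x [0.117 0.993 0.   ] y [ 0.993 -0.117  0.   ] xyaw 83.27 z [ 0.  0. -1.] w 0.285 F [ 0.1  0.2 -3.3] M [ 0.05 -0.04 -0.  ] q [0.31 0.52 1.71 0.   0.91 0.42]
```

View pics/s6.png

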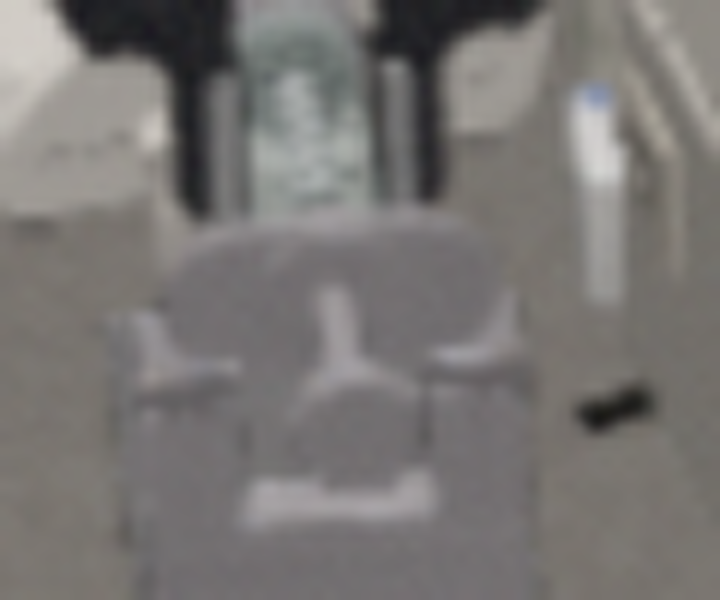

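View pics/t6.png

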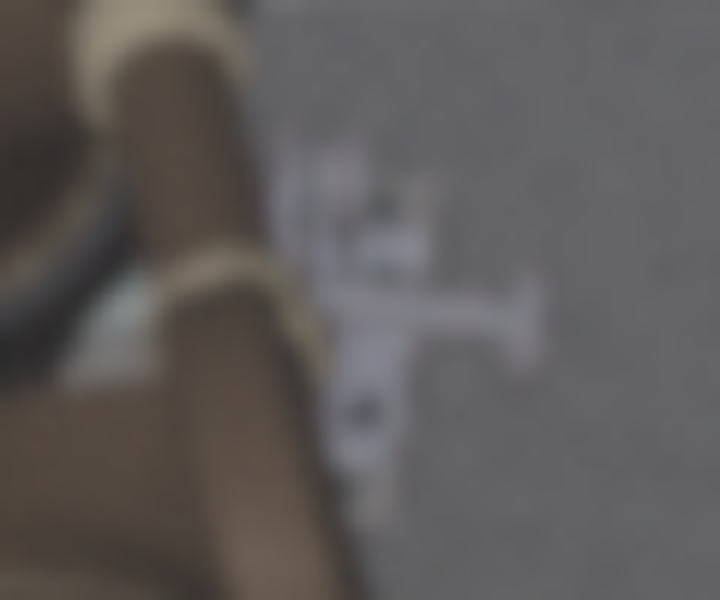

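```bash
python3 -c "
from h import *
t=load('top6');s=load('side6')
T=lambda x,y:((x+.5)/12-.5+255,(y+.5)/12-.5+220)
S=lambda x,y:((x+.5)/12-.5+280,(y+.5)/12-.5+190)
print('disc top',plane(t,[T(521,322)],.0788))
# side: plate lateral ends & cheeks lateral, at own heights
print('plate ends side',plane(s,[S(165,300),S(507,300)],.0788).round(4))
print('disc side',plane(s,[S(355,440)],.0788).round(4))
print('notch edges z~.06',plane(s,[S(245,400),S(430,385)],.065).round(4), 'floor strip', plane(s,[S(243,512),S(435,490)],.035).round(4),'cheek tops',plane(s,[S(115,335),S(522,310)],.071).round(4))
"
```

```text
disc top [[0.57890378 0.13429836 0.0788    ]]
plate ends side [[0.5545 0.1854 0.0788]
 [0.6154 0.1686 0.0788]]
disc side [[0.5777 0.126  0.0788]]
notch edges z~.06 [[0.5656 0.1689 0.065 ]
 [0.5997 0.1653 0.065 ]] floor strip [[0.5661 0.1791 0.035 ]
 [0.6026 0.1776 0.035 ]] cheek tops [[0.5453 0.1887 0.071 ]
 [0.6202 0.1778 0.071 ]]
```

drive_tool(moves=[[[0,0,0,0,0,0.003,1],[0,0,0,0,0,0.003,1],[0,0,0,0,0,0.003,1],[0,0,0,0,0,0.003,1],[0,0,0,0,0,0,1],[0,0,0,0,0,0,1]]])

```text
t: 11.45
tcp_pos: [0.5905, 0.2318, 0.0637]
tool_rot: [-2.348, -2.087, 0.002]
contact_force: [-0.3, 0.7, -2.6]
width: 0.288
```

```bash
python3 -c "
from h import *
st()
t,s=snap(7)
crop(s,280,190,340,240,12,'pics/s7.png');crop(t,255,220,315,270,12,'pics/t7.png')"
```

```text
t 11.45 tcp [0.5905 0.2318 0.0637] x [ 0.117  0.993 -0.   ] y [ 0.993 -0.117 -0.001] xyaw 83.27 z [-0.001 -0.    -1.   ] w 0.288 F [-0.3  0.7 -2.6] M [-0.01  0.   -0.02] q [0.31 0.54 1.71 0.   0.89 0.42]
```

View pics/s7.png

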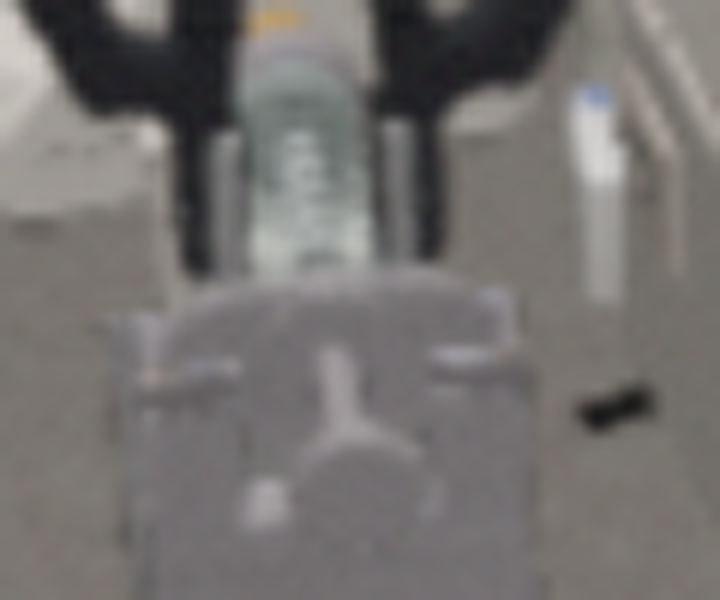

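drive_tool(moves=[[[0,0,0,0,0,0.003,1],[0,0,0,0,0,0.003,1],[0,0,0,0,0,0.003,1],[0,0,0,0,0,0.002,1],[0,0,0,0,0,0,1],[0,0,0,0,0,0,1]]])

```text
t: 12.05
tcp_pos: [0.5907, 0.2318, 0.0529]
tool_rot: [-2.348, -2.087, 0.001]
contact_force: [-0.1, 0.2, -1.9]
width: 0.288
```

```bash
python3 -c "
from h import *
st()
t,s=snap(8)
crop(s,280,190,340,240,12,'pics/s8.png');crop(t,255,220,315,270,12,'pics/t8.png')"
```

```text
t 12.05 tcp [0.5907 0.2318 0.0529] x [ 0.117  0.993 -0.   ] y [ 0.993 -0.117 -0.001] xyaw 83.27 z [-0.001 -0.    -1.   ] w 0.288 F [-0.1  0.2 -1.9] M [ 0.05  0.05 -0.02] q [ 0.31  0.55  1.71 -0.    0.88  0.42]
```

View pics/s8.png

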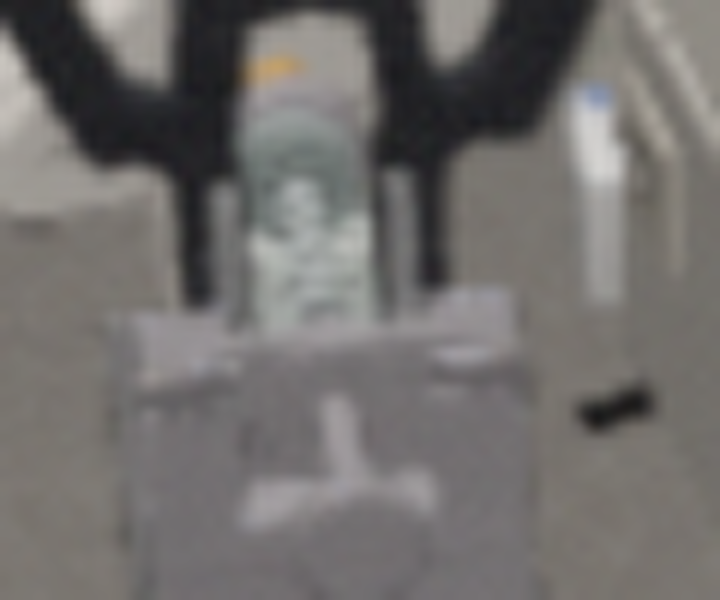

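Sliding in freely. Down the last 5 mm, watching force.

drive_tool(moves=[[[0,0,0,0,0,0.002,1],[0,0,0,0,0,0.0015,1],[0,0,0,0,0,0.001,1],[0,0,0,0,0,0,1],[0,0,0,0,0,0,1]]])

```text
t: 12.57
tcp_pos: [0.5908, 0.2319, 0.0486]
tool_rot: [-2.348, -2.087, 0.001]
contact_force: [-0.4, -0.3, -3.0]
width: 0.283
```

```bash
python3 -c "
from h import *
st()"
```

```text
t 12.57 tcp [0.5908 0.2319 0.0486] x [ 0.117  0.993 -0.   ] y [ 0.993 -0.117 -0.   ] xyaw 83.27 z [-0. -0. -1.] w 0.283 F [-0.4 -0.3 -3. ] M [ 0.05 -0.   -0.01] q [0.31 0.56 1.72 0.   0.87 0.42]
```

drive_tool(moves=[[[0,0,0,0,0,0.001,1],[0,0,0,0,0,0,1],[0,0,0,0,0,0,1]]])

```text
t: 12.82
tcp_pos: [0.5911, 0.232, 0.0479]
tool_rot: [2.348, 2.087, 0.0]
contact_force: [-0.1, 0.2, -2.2]
width: 0.289
```

```bash
python3 -c "
from h import *
st()
t,s=snap(9)
crop(s,280,190,340,240,12,'pics/s9.png')"
```

```text
t 12.82 tcp [0.5911 0.232  0.0479] x [0.117 0.993 0.   ] y [ 0.993 -0.117  0.   ] xyaw 83.26 z [ 0.  0. -1.] w 0.289 F [-0.1  0.2 -2.2] M [ 0.02  0.01 -0.05] q [0.31 0.56 1.72 0.   0.87 0.42]
```

View pics/s9.png

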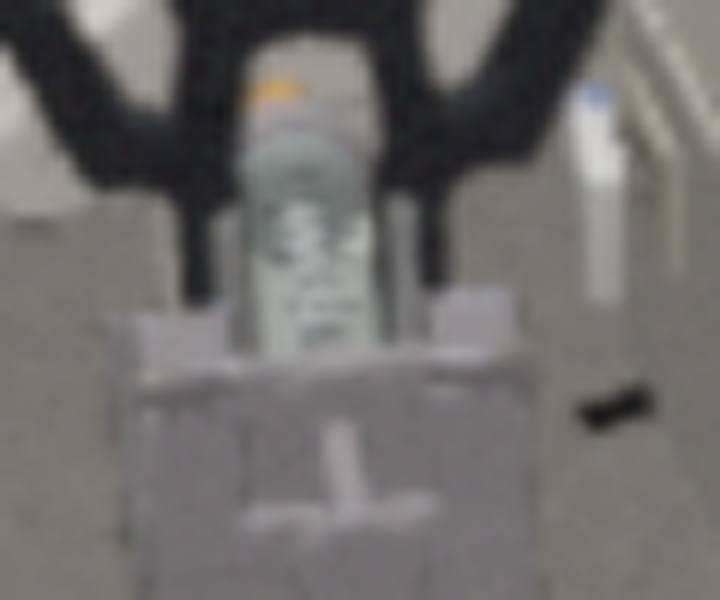

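drive_tool(moves=[[[0,0,0,0,0,0.001,1],[0,0,0,0,0,0,1],[0,0,0,0,0,0,1]]])

```text
t: 13.17
tcp_pos: [0.5911, 0.232, 0.0477]
tool_rot: [2.348, 2.087, 0.0]
contact_force: [-2.0, -1.0, 4.4]
width: 0.286
```

drive_tool(moves=[[[0,0,0,0,0,0.0005,1],[0,0,0,0,0,0,1],[0,0,0,0,0,0,1]]])

```text
t: 13.42
tcp_pos: [0.5911, 0.232, 0.0476]
tool_rot: [-2.348, -2.087, 0.0]
contact_force: [-3.6, -0.7, 8.3]
width: 0.289
```

```bash
python3 -c "
from h import *
st()"
```

```text
t 13.42 tcp [0.5911 0.232  0.0476] x [ 0.117  0.993 -0.   ] y [ 0.993 -0.117 -0.   ] xyaw 83.26 z [-0. -0. -1.] w 0.289 F [-3.6 -0.7  8.3] M [-0.23  0.62 -0.04] q [0.31 0.56 1.71 0.   0.87 0.42]
```

drive_tool(moves=[[[0,0,0,0,0,0,-0.2],[0,0,0,0,0,0,-0.2],[0,0,0,0,0,0,-0.2],[0,0,0,0,0,0,-0.6],[0,0,0,0,0,0,-1],[0,0,0,0,0,0,-1],[0,0,0,0,0,0,-1],[0,0,0,0,0,0,-1]]])

```text
t: 14.08
tcp_pos: [0.5866, 0.2312, 0.0443]
tool_rot: [-2.345, -2.084, 0.013]
contact_force: [-6.8, -0.5, 1.2]
width: 1.001
```

drive_tool(moves=[[[0,0,0,0,0,-0.01,-1],[0,0,0,0,0,-0.02,-1],[0,0,0,0,0,-0.03,-1],[0,0,0,0,0,-0.03,-1],[0,0,0,0,0,-0.02,-1],[0,0,0,0,0,0,-1],[0,0,0,0,0,0,-1],[0,0,0,0,0,0,-1]]])

```text
t: 14.75
tcp_pos: [0.5907, 0.2318, 0.1559]
tool_rot: [-2.348, -2.087, 0.001]
contact_force: [0.6, 0.0, -0.7]
width: 0.997
```

```bash
python3 -c "
from h import *
st()
t,s=snap(10)
crop(s,270,160,350,260,6,'pics/s10.png');crop(t,215,210,315,285,8,'pics/t10.png')"
```

```text
t 14.75 tcp [0.5907 0.2318 0.1559] x [ 0.117  0.993 -0.   ] y [ 0.993 -0.117 -0.   ] xyaw 83.26 z [-0. -0. -1.] w 0.997 F [ 0.6  0.  -0.7] M [ 0.    0.03 -0.05] q [ 0.31  0.42  1.68 -0.    1.05  0.42]
```

View pics/s10.png

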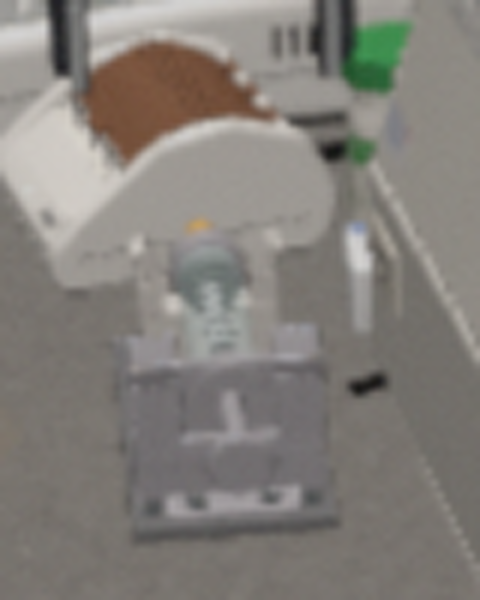

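View pics/t10.png

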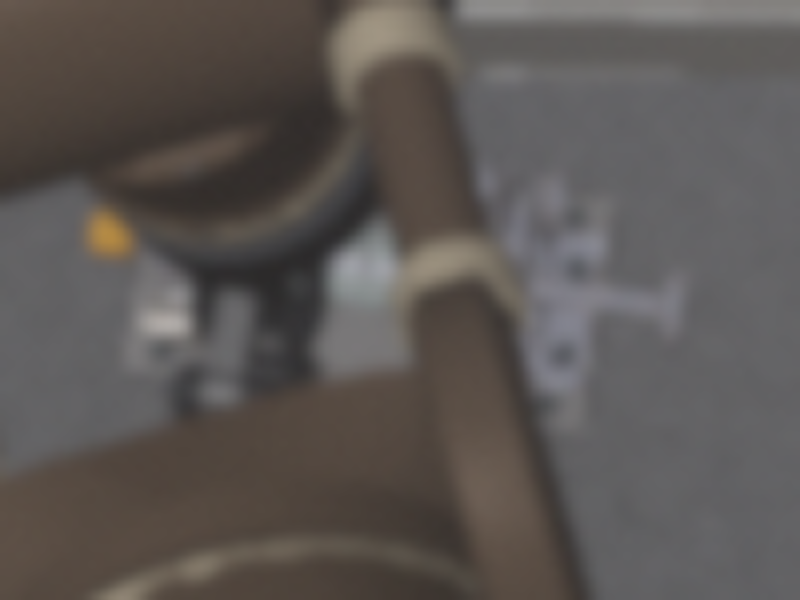

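```bash
python3 -c "
from h import *
t=load('top10');s=load('side10')
T=lambda x,y:((x+.5)/8-.5+215,(y+.5)/8-.5+210)
S=lambda x,y:((x+.5)/6-.5+270,(y+.5)/6-.5+160)
print('disc top',plane(t,[T(674,300)],.05).round(4),'brass',plane(t,[T(110,232)],.05).round(4))
print('disc side',plane(s,[S(233,462)],.05).round(4),'brass/cap side',plane(s,[S(198,226),S(209,258)],.05).round(4))
im=t['image'].astype(int); b=im[:,:,2]-im[:,:,0]
print(b[240:256,286:304])
"
```

```text
disc top [[0.5811 0.133  0.05  ]] brass [[0.6001 0.3073 0.05  ]]
disc side [[0.5762 0.1312 0.05  ]] brass/cap side [[0.6008 0.3157 0.05  ]
 [0.5996 0.2874 0.05  ]]
[[10 10 10  8  6  2  2  2  1  1  2  2  2  2  2  2  2  2]
 [10 11 11  9  6  2  1  1  2  2  1  1  1  1  2  1  1  1]
 [ 9  9  8  6  4  1  2  2  2  1  1  2  1  1  1  2  1  2]
 [ 8  7  6  4  2  2  2  1  2  2  1  2  2  2  1  2  2  2]
 [ 7  6  5  2  0  2  2  2  2  1  1  2  2  2  2  1  2  1]
 [ 7  6  4  3  2  2  3  3  3  3  2  2  3  3  2  2  2  2]
 [ 8  7  5  5  4  5  5  6  6  5  3  4  5  5  3  2  2  2]
 [ 8  7  6  5  6  7  8  8  7  6  6  5  6  7  4  2  2  1]
 [ 8  6  5  4  5  6  6  6  6  6  5  5  7  6  4  2  1  2]
 [10  9  5  3  2  3  4  3  3  4  3  3  5  5  3  2  2  1]
 [11 10  6  2  1  1  2  1  2  1  1  3  3  3  2  2  1  1]
 [11 10  6  2  1  2  2  2  1  2  2  2  2  2  1  2  2  1]
 [10  9  6  2  2  1  1  2  2  2  1  1  0  1  1  1  1  1]
 [ 9  8  5  2  1  1  2  1  2  2  2  1  1  1  2  1  1  2]
 [ 7  7  5  2  2  2  2  2  1  1  2  1  1  1  1  1  1  1]
 [ 8  6  3  2  2  1  2  1  1  1  2  1  2  2  1  1  2  1]]
```

```bash
python3 -c "
from h import *
for n in('top0','side0'):
  t=load(n)
  u,v=np.meshgrid(np.arange(0,640),np.arange(0,480)); uv=np.c_[u.ravel(),v.ravel()]
  o,d=ray(t,uv); z=t['depth'][uv[:,1],uv[:,0]]; P=(o+d*z[:,None])[z>0]
  for y0 in np.arange(.08,.32,.04):
    r=[]
    for z0 in(.01,.03,.05,.08,.12,.16):
      m=(P[:,2]>z0)&(P[:,2]<z0+.03)&(P[:,1]>y0)&(P[:,1]<y0+.04)&(P[:,0]>.632)
      r.append(round(float(np.percentile(P[m,0],3)),3) if m.sum()>3 else None)
    print(n,round(y0,2),r)
t=load('top10'); print(plane(t,[(298.4,247.4)],.05))
"
```

```text
top0 0.08 [0.658, 0.659, 0.659, 0.659, 0.668, 0.68]
top0 0.12 [0.659, 0.658, 0.658, 0.659, 0.668, 0.681]
top0 0.16 [0.658, 0.659, 0.659, 0.659, 0.668, 0.681]
top0 0.2 [0.645, 0.657, 0.656, 0.659, 0.667, 0.681]
top0 0.24 [0.649, 0.659, 0.657, 0.659, 0.667, 0.681]
top0 0.28 [0.662, 0.664, None, None, None, 1.078]
side0 0.08 [0.66, 0.66, 0.66, 0.661, 0.67, 0.682]
side0 0.12 [0.66, 0.66, 0.66, 0.661, 0.67, 0.682]
side0 0.16 [0.66, 0.66, 0.66, 0.661, 0.669, 0.682]
side0 0.2 [0.649, 0.659, 0.657, 0.661, 0.669, 0.682]
side0 0.24 [0.653, 0.659, 0.658, 0.661, 0.668, 0.683]
side0 0.28 [0.662, 0.666, None, None, None, None]
[[0.58023974 0.1339655  0.05      ]]
```

drive_tool(moves=[[[0,0,0,-0.02,0.0004,0,0.2],[0,0,0,-0.025,0,0,0.2],[0,0,0,-0.025,0,0,0.2],[0,0,0,-0.0123,0,0.02,0.2],[0,0,0,0,0,0.025,0.2],[0,0,0,0,0,0.02,0.2],[0,0,0,0,0,0,0.2],[0,0,0,0,0,0,0.2]]])

```text
t: 15.52
tcp_pos: [0.5794, 0.1496, 0.0886]
tool_rot: [-2.346, -2.085, 0.008]
contact_force: [-0.3, 0.8, -0.0]
width: 0.398
```

```bash
python3 -c "
from h import *
t,s=snap(11)
st((.5815,.150,.042))
crop(s,270,160,350,260,6,'pics/s11.png');crop(t,215,210,315,285,8,'pics/t11.png')"
```

```text
t 15.62 tcp [0.5822 0.1504 0.0916] x [0.117 0.993 0.   ] y [ 0.993 -0.117  0.001] xyaw 83.28 z [ 0.001  0.    -1.   ] w 0.401 F [-0.5  0.8 -0.5] M [ 0.07 -0.04 -0.01] q [0.18 0.44 1.79 0.   0.91 0.3 ]
tool shift [-0.0005 -0.0007  0.0496]
```

View pics/s11.png

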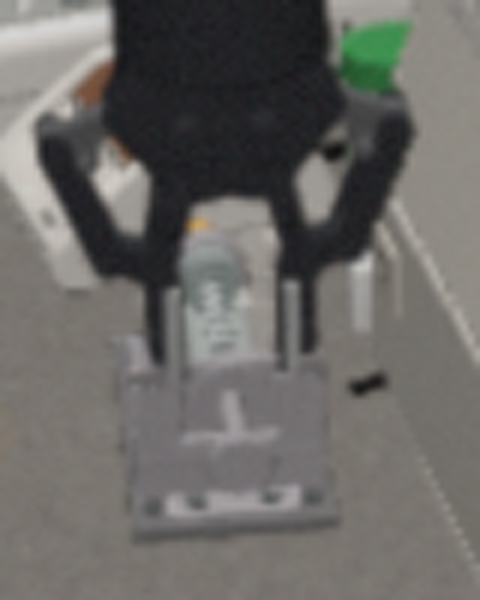

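View pics/t11.png

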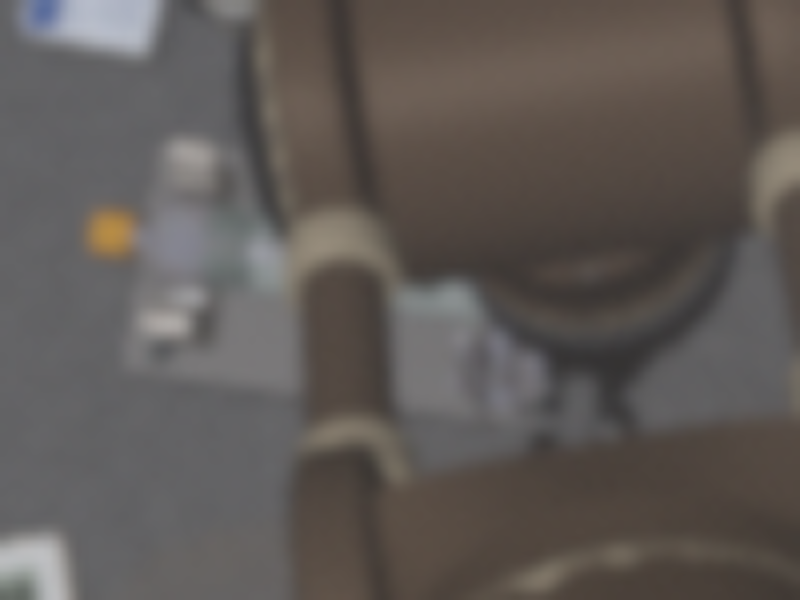

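drive_tool(moves=[[[0,0,0,0,0,0.012,0.2],[0,0,0,0,0,0.012,0.2],[0,0,0,0,0,0.012,0.2],[0,0,0,0,0,0.009,0.2],[0,0,0,0,0,0.004,0.2],[0,0,0,0,0,0,0.2],[0,0,0,0,0,0,0.2],[0,0,0,0,0,0,0.2]]])

```text
t: 16.28
tcp_pos: [0.5822, 0.1502, 0.0426]
tool_rot: [2.348, 2.087, 0.001]
contact_force: [0.4, -0.2, 0.8]
width: 0.397
```

```bash
python3 -c "
from h import *
t,s=snap(12)
st((.5815,.150,.042))
crop(s,270,160,350,260,6,'pics/s12.png')"
```

```text
t 16.38 tcp [0.5824 0.1503 0.043 ] x [0.117 0.993 0.   ] y [ 0.993 -0.117  0.001] xyaw 83.26 z [ 0.001  0.    -1.   ] w 0.398 F [ 0.5 -0.5 -0.3] M [0.04 0.03 0.03] q [0.18 0.52 1.8  0.   0.82 0.3 ]
tool shift [-0.0004 -0.0009  0.001 ]
```

View pics/s12.png

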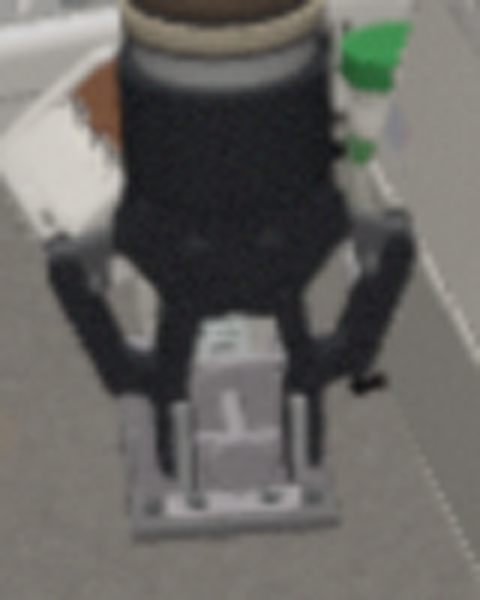

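drive_tool(moves=[[[0,0,0,0,-0.0009,0,0.2],[0,0,0,0,0,0,1],[0,0,0,0,0,0,1],[0,0,0,0,0,0,1],[0,0,0,0,0,0,1],[0,0,0,0,0,0,1],[0,0,0,0,0,0,1],[0,0,0,0,0,0,1]]], force=50)

```text
t: 17.05
tcp_pos: [0.581, 0.1503, 0.0426]
tool_rot: [2.348, 2.087, 0.0]
contact_force: [-1.2, -0.0, 3.7]
width: 0.07
```

```bash
python3 -c "
from h import *
t,s=snap(13)
st()
crop(s,270,160,350,260,6,'pics/s13.png')"
```

```text
t 17.15 tcp [0.581  0.1503 0.0426] x [0.117 0.993 0.   ] y [ 0.993 -0.117  0.   ] xyaw 83.27 z [ 0.  0. -1.] w 0.075 F [-0.7 -0.2  2.8] M [-0.1   0.08 -0.04] q [ 0.18  0.52  1.8  -0.    0.82  0.3 ]
```

View pics/s13.png

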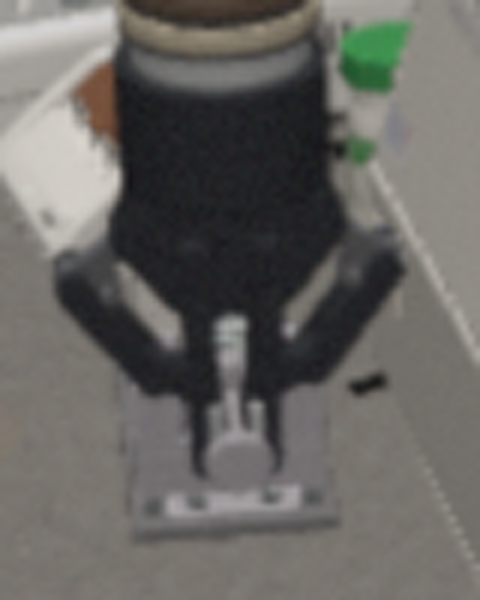

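drive_tool(moves=[[[0,0,0,-0.002,0,0,1],[0,0,0,-0.003,0,0,1],[0,0,0,-0.003,0,0,1],[0,0,0,-0.002,0,0,1],[0,0,0,0,0,0,1],[0,0,0,0,0,0,1]]])

```text
t: 17.65
tcp_pos: [0.5802, 0.142, 0.0426]
tool_rot: [-2.349, -2.084, -0.005]
contact_force: [-0.2, 6.1, 1.5]
width: 0.07
```

```bash
python3 -c "
from h import *
t,s=snap(14)
st()
crop(s,270,160,350,260,6,'pics/s14.png')"
```

```text
t 17.75 tcp [0.5802 0.1421 0.0426] x [0.119 0.993 0.003] y [ 0.993 -0.119  0.001] xyaw 83.18 z [ 0.002  0.003 -1.   ] w 0.068 F [-0.5  6.5  1.5] M [ 0.91  0.02 -0.09] q [0.17 0.51 1.81 0.   0.82 0.28]
```

View pics/s14.png

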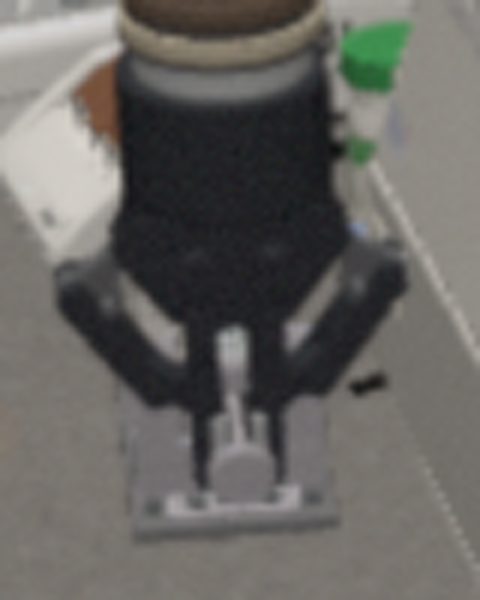

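drive_tool(moves=[[[0,0,0,-0.003,0,0,1],[0,0,0,-0.004,0,0,1],[0,0,0,-0.004,0,0,1],[0,0,0,-0.004,0,0,1],[0,0,0,-0.003,0,0,1],[0,0,0,-0.002,0,0,1],[0,0,0,0,0,0,1],[0,0,0,0,0,0,1]]])

```text
t: 18.42
tcp_pos: [0.5778, 0.1229, 0.0425]
tool_rot: [-2.349, -2.083, -0.006]
contact_force: [0.0, 7.9, 1.7]
width: 0.07
```

```bash
python3 -c "
from h import *
t,s=snap(15)
st()
crop(s,270,160,350,260,6,'pics/s15.png');crop(t,215,210,315,285,8,'pics/t15.png')
S=lambda x,y:((x+.5)/6-.5+270,(y+.5)/6-.5+160)
print(plane(s,[S(240,457),S(242,472)],.05).round(4))"
```

```text
t 18.52 tcp [0.5777 0.123  0.0425] x [0.119 0.993 0.005] y [ 0.993 -0.119  0.001] xyaw 83.15 z [ 0.001  0.004 -1.   ] w 0.074 F [-0.8  8.6  1.1] M [ 1.31  0.07 -0.12] q [0.13 0.5  1.83 0.01 0.81 0.25]
[[0.5794 0.134  0.05  ]
 [0.5779 0.1236 0.05  ]]
```

View pics/s15.png

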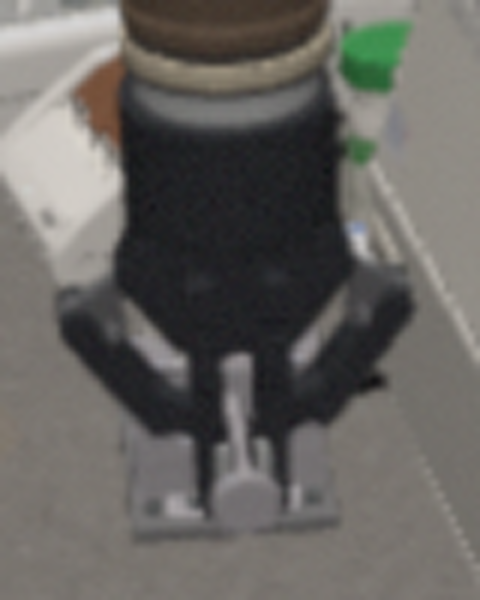

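View pics/t15.png

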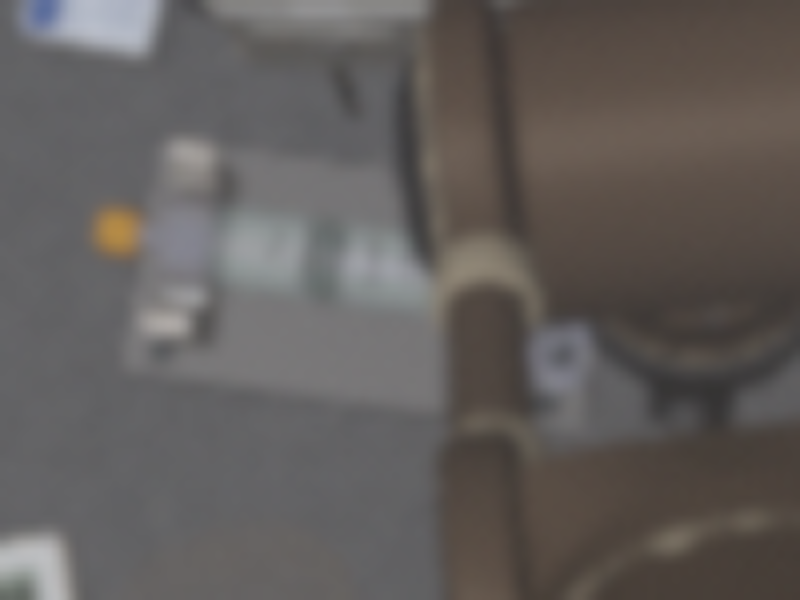

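```bash
cat >> h.py <<'E'
def prof(n,show=True):
    f=load(n); im=f['image'].astype(np.float32)
    d=np.array([-.117,-.993]); seat=np.array([.5852,.182])
    a=np.arange(-.145,-.03,.002); P=[]
    out=[]
    for off in np.linspace(-.006,.006,7):
        xy=seat+a[:,None]*d+off*np.array([.993,-.117])
        uv=proj(f,np.c_[xy,np.full(len(a),.05)]).astype(np.float32)
        out.append(cv2.remap(im,uv[None,:,0],uv[None,:,1],cv2.INTER_LINEAR)[0])
    return a,np.mean(out,0)
E
python3 -c "
from h import *
a,p=prof('top11');_,q=prof('top15')
for i in range(len(a)): print(round(a[i]*1000),p[i].round(0),q[i].round(0))"
```

```text
-145 [ 99.  99. 101.] [ 99.  98. 101.]
-143 [ 99.  98. 101.] [ 98.  98. 101.]
-141 [ 98.  98. 100.] [ 98.  98. 100.]
-139 [ 99.  98. 100.] [ 98.  97. 100.]
-137 [101.  99.  99.] [ 98.  98. 100.]
-135 [110. 103.  96.] [101.  99.  99.]
-133 [126. 110.  91.] [110. 102.  96.]
-131 [144. 118.  84.] [125. 109.  90.]
-129 [156. 125.  78.] [142. 117.  83.]
-127 [163. 128.  75.] [155. 124.  77.]
-125 [162. 127.  74.] [161. 127.  75.]
-123 [158. 125.  78.] [161. 127.  75.]
-121 [147. 120.  86.] [156. 124.  79.]
-119 [135. 116.  99.] [146. 120.  88.]
-117 [124. 115. 112.] [134. 118. 103.]
-115 [122. 118. 121.] [127. 119. 117.]
-113 [125. 123. 128.] [125. 122. 125.]
-111 [128. 127. 134.] [127. 125. 131.]
-109 [131. 130. 138.] [129. 128. 135.]
-107 [132. 132. 141.] [131. 130. 139.]
-105 [132. 132. 142.] [131. 132. 141.]
-103 [132. 132. 141.] [132. 132. 141.]
-101 [130. 130. 139.] [131. 131. 141.]
-99 [128. 128. 136.] [130. 130. 139.]
-97 [124. 125. 131.] [127. 128. 135.]
-95 [120. 123. 126.] [125. 126. 132.]
-93 [117. 121. 122.] [125. 128. 131.]
-91 [114. 119. 120.] [131. 135. 136.]
-89 [113. 118
[... 414 characters left out ...]
 128. 114.] [136. 140. 141.]
-65 [135. 125. 111.] [123. 127. 128.]
-63 [131. 121. 107.] [114. 118. 119.]
-61 [125. 115. 102.] [111. 115. 116.]
-59 [119. 110.  98.] [111. 115. 116.]
-57 [114. 105.  93.] [114. 118. 119.]
-55 [110. 101.  90.] [122. 126. 128.]
-53 [107.  98.  87.] [134. 138. 140.]
-51 [105.  96.  85.] [144. 148. 151.]
-49 [102.  94.  84.] [148. 152. 155.]
-47 [101.  93.  83.] [146. 150. 153.]
-45 [101.  93.  83.] [142. 145. 149.]
-43 [100.  93.  84.] [143. 146. 149.]
-41 [101.  94.  85.] [146. 150. 153.]
-39 [102.  95.  85.] [148. 152. 156.]
-37 [98. 91. 83.] [146. 151. 154.]
-35 [90. 85. 79.] [141. 145. 148.]
-33 [85. 81. 76.] [134. 137. 140.]
-31 [82. 78. 74.] [126. 128. 131.]
```

drive_tool(moves=[[[0,0,0,-0.002,0,0,1],[0,0,0,-0.002,0,0,1],[0,0,0,-0.0015,0,0,1],[0,0,0,0,0,0,1],[0,0,0,0,0,0,1],[0,0,0,0,0,0,1],[0,0,0,0,0,0,1],[0,0,0,0,0,0,1]]])

```text
t: 19.18
tcp_pos: [0.5771, 0.1177, 0.0425]
tool_rot: [-2.348, -2.083, -0.007]
contact_force: [-0.2, 9.2, 0.7]
width: 0.078
```

```bash
python3 -c "
from h import *
t,s=snap(16)
st()
a,p=prof('top15');_,q=prof('top16')
for i in range(35,len(a)): print(round(a[i]*1000),p[i].round(0)[1],q[i].round(0)[1])
crop(s,290,190,330,250,10,'pics/s16.png');crop(t,215,210,315,285,8,'pics/t16.png')"
```

```text
t 19.28 tcp [0.5771 0.1177 0.0425] x [0.119 0.993 0.005] y [ 0.993 -0.119  0.001] xyaw 83.15 z [ 0.001  0.005 -1.   ] w 0.069 F [-0.   9.4  1.9] M [ 1.44 -0.05 -0.08] q [0.13 0.5  1.83 0.01 0.81 0.24]
-75 149.0 150.0
-73 150.0 150.0
-71 151.0 152.0
-69 149.0 151.0
-67 140.0 148.0
-65 127.0 143.0
-63 118.0 139.0
-61 115.0 135.0
-59 115.0 128.0
-57 118.0 119.0
-55 126.0 113.0
-53 138.0 114.0
-51 148.0 122.0
-49 152.0 132.0
-47 150.0 139.0
-45 145.0 142.0
-43 146.0 145.0
-41 150.0 150.0
-39 152.0 153.0
-37 151.0 151.0
-35 145.0 148.0
-33 137.0 148.0
-31 128.0 150.0
```

View pics/s16.png

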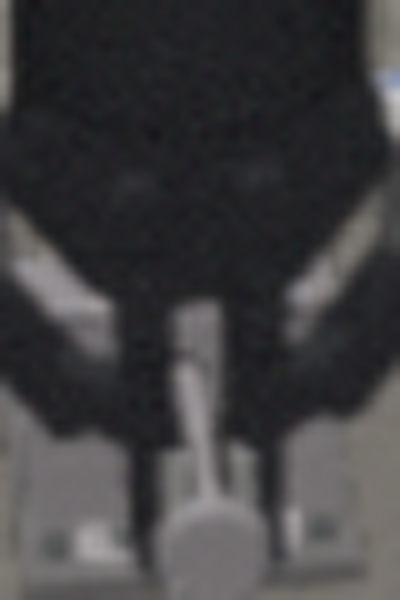

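View pics/t16.png

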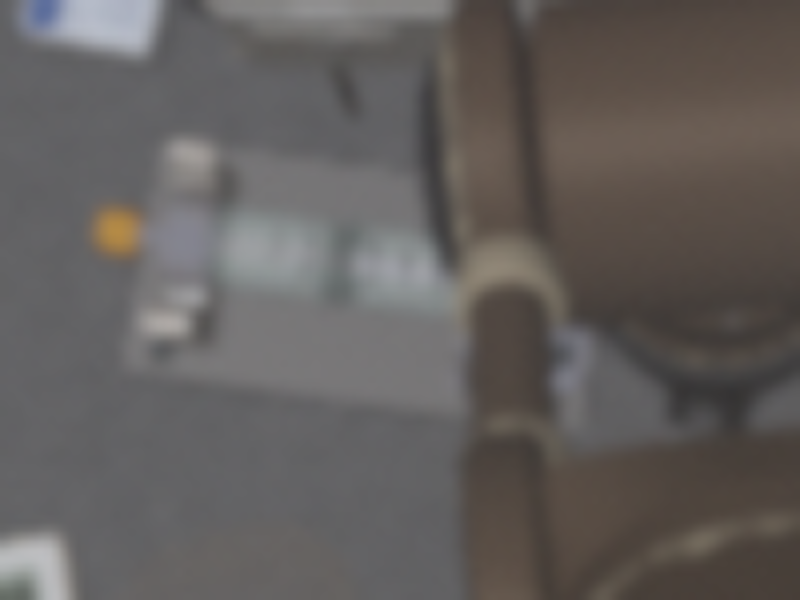

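```bash
python3 -c "
from h import *
s=load('side16')
S=lambda x,y:((x+.5)/10-.5+290,(y+.5)/10-.5+190)
print('transition',plane(s,[S(187,365),S(188,350),S(185,342)],.054).round(4))
print('seat proj', plane(s,[S(212,555)],.05).round(4))
im=s['image'][219:243,303:318].astype(int).mean(2).astype(int); print(im)
for y in(.177,.175,.170,.165,.150,.135,.11):print(y,proj(s,[.5852-(.182-y)*.118,y,.050]).round(1),proj(s,[.5852-(.182-y)*.118,y,.054]).round(1))
"
```

```text
transition [[0.584  0.169  0.054 ]
 [0.5856 0.1754 0.054 ]
 [0.5857 0.1791 0.054 ]]
seat proj [[0.5738 0.0961 0.05  ]]
[[ 36  36  35  33  36  39  43  46  41  33  31  30  31  37  35]
 [ 37  35  39  39  50  71  85  95  85  44  35  33  35  35  39]
 [ 36  34  34  43  77 111 115 119 107  52  34  37  41  39  37]
 [ 36  36  36  49  78 114 115 115 102  57  34  32  35  39  39]
 [ 39  38  37  45  73 109 113 110 100  55  30  34  37  33  35]
 [ 32  28  36  40  72 107 108 111 102  57  32  33  39  35  33]
 [ 36  35  36  34  57  84  96 110 100  59  34  31  30  28  31]
 [ 32  28  29  38  76 116 110  95  97  56  34  35  33  29  36]
 [ 32  36  32  43  96 144 134 104  95  57  42  33  34  35  38]
 [ 36  35  30  44  89 141 143 117 100  57  38  32  34  37  36]
 [ 35  37  35  43  84 135 148 122  98  55  39  33  33  39  32]
 [ 28  36  28  35  75 125 149 130  95  61  38  36  34  32  35]
 [ 36  34  35  38  59 115 150 132  84  51  35  37  36  34  34]
 [ 35  37  37  35  51 106 149 135  83  43  36  33  39  34  36]
 [ 33  36  36  34  46  95 141 135  77  50  45  39  38  35  38]
 [ 39  28  35  40  55  87 127 138  91  69  90  72  43  38  47]
 [ 41  38  51  83 107 123 127 142  99  79 118 118  81  43  46]
 [ 43  34  55  93 119 121 124 142 105  75 108 115  79  43  43]
 [ 44  36  55  94 118 114 117 145 110  73 103 112  77  41  45]
 [ 42  36  56  94 118 113 113 148 129  81 103 112  87  42  46]
 [ 43  38  51  90 119 116 120 151 142 111 113 115  91  46  48]
 [ 46  34  51  90 124 136 147 154 148 140 135 125  94  49  56]
 [ 45  33  52  97 138 143 144 138 134 130 133 131 116  72  62]
 [ 49  36  69 112 135 130 120 119 117 115 118 122 120  94  63]]
0.177 [[307.8 225.8]] [[307.8 224.3]]
0.175 [[307.9 226.3]] [[307.9 224.7]]
0.17 [[308.1 227.4]] [[308.1 225.8]]
0.165 [[308.3 228.5]] [[308.3 227. ]]
0.15 [[309. 232.]] [[308.9 230.4]]
0.135 [[309.6 235.5]] [[309.5 233.9]]
0.11 [[310.7 241.5]] [[310.6 239.9]]
```

drive_tool(moves=[[[0,0,0,0,0,0,1],[0,0,0,0,0,0,1],[0,0,0,0,0,0,1],[0,0,0,0,0,0,1],[0,0,0,0,0,0,1],[0,0,0,0,0,0,1],[0,0,0,0,0,0,1],[0,0,0,0,0,0,1]]])

```text
t: 19.95
tcp_pos: [0.5771, 0.1177, 0.0425]
tool_rot: [-2.348, -2.083, -0.007]
contact_force: [-0.5, 8.6, 2.4]
width: 0.073
```

```bash
python3 -c "
from h import *
t,s=snap(17)
st()
a,q=prof('top17');print(list(zip((a*1000).round()[36:50],q[36:50,1].round())))
cv2.imwrite('pics/side17.png',s['image'][:,:,::-1])"
```

```text
t 20.05 tcp [0.5771 0.1178 0.0425] x [0.119 0.993 0.005] y [ 0.993 -0.119  0.001] xyaw 83.15 z [ 0.001  0.005 -1.   ] w 0.07 F [-0.6  9.2  2.6] M [ 1.38 -0.03 -0.07] q [0.13 0.5  1.83 0.01 0.81 0.24]
[(np.float64(-73.0), np.float32(151.0)), (np.float64(-71.0), np.float32(152.0)), (np.float64(-69.0), np.float32(152.0)), (np.float64(-67.0), np.float32(147.0)), (np.float64(-65.0), np.float32(143.0)), (np.float64(-63.0), np.float32(139.0)), (np.float64(-61.0), np.float32(135.0)), (np.float64(-59.0), np.float32(127.0)), (np.float64(-57.0), np.float32(119.0)), (np.float64(-55.0), np.float32(114.0)), (np.float64(-53.0), np.float32(115.0)), (np.float64(-51.0), np.float32(122.0)), (np.float64(-49.0), np.float32(132.0)), (np.float64(-47.0), np.float32(139.0))]
```

View pics/side17.png

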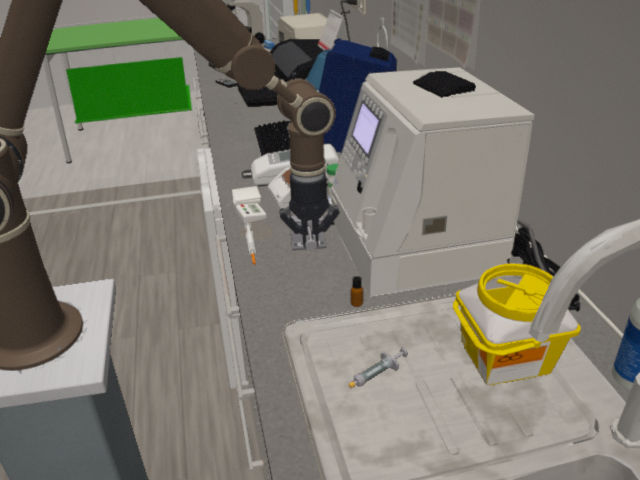

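```bash
python3 -c "
from station import *
print(sign_off()); print(observe()['t'])"
```

```text
the job is handed in; nothing more can be done
None
the job is handed in; nothing more can be done
```

I laid the larger syringe in the stand, let go of it, took hold of the plunger rod and drew it out to the black band. I handed the job in at about 20 s, still holding the plunger there.

**Last checks:**
- **Syringe in the stand:** it is down in both seats. It touched down at the expected height, and the last top view shows the front cap in the saddle. The pull shifted it about 2 mm along the slot, inside the 6 mm limit.
- **Plunger position:** the travel of the arm gives about 30.6 mm and the piston seen through the glass about 33 mm. The band also shows at the barrel's end. All of these lie within 27–37 mm.
- **Steadiness:** over the last 0.8 s the arm and the piston did not move, and the plunger pulled back on the gripper with about 9 N.

**What disagreed:**
- That pull was about 1 N below what the text gives for this travel. By force alone the draw would be nearer 22 mm. The shortfall was roughly constant through the draw, so I put it down to an offset and trusted the position measurements.
- The side camera reads about 3 mm off along the stand compared with the top camera. I corrected for this by comparing positions within the same view.

**Contact with the bench:** when I opened the fingers fully to release the syringe, they pressed on something with about 7 N, most likely the front of the analyser. In the last side view, the loose things not hidden by the arm stand where they were at the start.

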